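Pin the reference plate into the refractometer stage

TASK

Slide the reference plate carrier blade first into the slot of the refractometer's stage, just so deep that the hole in its blade lies under the hole in the stage's roof, and let go of it. Then take the long slim locking pin from the rack and push it down through both holes until its collar rests on the stage, and let go. Leave the other two pins in the rack and the beaker, jar and wash bottle where they stand.

Things in the scene. Friction and masses are not known exactly. Their poses are not given: they have to be found in the camera images.
- refractometer: Cream eyepiece refractometer fixed to the bench, with an aluminium plate stage beside it. Origin: on the bench, straight below the stage's pin hole. +x is the way the carrier slides in, z up. The tall body (0.29 m) fills x -105 to 145, y -248 to -122 mm, a knob at z 125 reaches y -117; a low block (30 mm high) joins it to the stage. Stage base block: x -85 to 45, y -33 to 33, top at z 40 mm.
- stage_hole (a point): Centre of the vertical pin hole at the top of the stage's roof, 61 mm above the bench; axes as the refractometer's. The roof is 11 mm thick and covers x -30 to 40 mm from this hole. The hole is 12 mm in diameter in the roof (1.5 mm chamfer) and goes on at 14 mm through the base block below the slot.
- slot_mouth (a point): Middle of the slot's entrance, on its floor (the base block's top, 40 mm above the bench), 30 mm before the pin hole. The slot is 10 mm high, 33 mm wide and open at the back: no stop for depth. In front the floor goes on 55 mm as an open ledge, with two 9 mm high flared guides in its last 20 mm, about 48 mm apart at the outer end. Axes as the refractometer's.
- carrier: Reference plate carrier, 120 g: steel blade 110 x 30 x 5 mm (along its x, y, z) lying flat, with a green glass window and a 12 mm through hole, and at the other end an upright black grip fin. Origin: centre of the blade's underside. +x points from the fin end to the hole end, which goes into the slot first.
- carrier_hole (a point): Centre of the 12 mm hole in the carrier's blade, at its underside: 30 mm to +x of the carrier's origin.
- carrier_fin (a point): Centre of the carrier's grip fin, 42 mm to -x of its origin. The fin is 24 mm long (x), 12 mm thick (y) and rises from 5 to 45 mm above the blade's underside; this point is 25 mm above the underside.
- rack: White open pin rack fixed to the bench, 190 x 55 mm, top at 65 mm. Origin: centre of its underside. Three 15 mm holes in its top plate at x -60, 0 and 60 mm, y 0 in its frame; the pins hang in them by their collars, in any order.
- lock_pin: The locking pin, steel, 60 g: shank 9 mm in diameter and 50 mm long with a tapered tip, then a collar 24 mm across and 4 mm thick, then a plain round head 16 mm in diameter and 32 mm tall. Origin: centre of the tip; z runs up to the head, collar underside at z 50, head from z 54 to 86 mm. Seated in the stage its tip is 11 mm above the bench.
- short_pin: A bystander in the rack: pin with a square 18 mm head 32 mm tall, collar as the others, shank only 18 mm long. Origin at its tip.
- thick_pin: A bystander in the rack: pin with a 26 mm ball head rising 41 mm above the rack, shank 50 mm long and 13 mm thick (too thick for the stage). Origin at its tip.
- beaker: Bystander: open glass beaker, 60 mm across, 68 mm tall; origin centre of its underside.
- wash_bottle: Bystander: white plastic bottle with a red cap, 60 mm across, 120 mm tall; origin centre of its underside.
- jar: Bystander: small amber jar with a black lid, 48 mm across, 65 mm tall; origin centre of its underside.

How it is judged (in metres and radians):
On the way, in this order (a step that is already met when the one before it is completed fails the run):
1. the carrier lies in the slot with its hole within 5 mm of under the stage's hole, let go (x of carrier_hole in the frame of refractometer between -0.005 and 0.005 m and y of carrier_hole in the frame of refractometer between -0.005 and 0.005 m and z of carrier_hole in the frame of refractometer between 0.036 and 0.047 m and contact force between the fingers and carrier below 0.05 N and linear speed of carrier below 0.02 m/s), for 0.2 s.
2. the locking pin is through both holes, collar down to within 5 mm of the stage (x of lock_pin in the frame of refractometer between -0.005 and 0.005 m and y of lock_pin in the frame of refractometer between -0.005 and 0.005 m and z of lock_pin in the frame of refractometer below 0.016 m and angle between the z axis of lock_pin and the z axis of refractometer, either way round below 0.12 rad), for 0.2 s.
At the end, for the whole second after the job is handed in: The carrier lies at rest in the slot with its hole within 5 mm of the stage's hole in x and y, its blade within 4 mm below and 7 mm above the slot's floor; the locking pin stands at rest through both holes, within 5 mm of the axis, upright to 0.12 rad, collar within 5 mm of the stage (all of step 2 and x of carrier_hole in the frame of refractometer between -0.005 and 0.005 m and y of carrier_hole in the frame of refractometer between -0.005 and 0.005 m and z of carrier_hole in the frame of refractometer between 0.036 and 0.047 m and linear speed of each of carrier, lock_pin below 0.02 m/s); the robot touches nothing.
It fails at once if the beaker is moved more than 30 mm or tipped over (distance of beaker from where it was at the start of the episode above 0.03 m or angle between beaker's own z axis and vertical above 0.5 rad).
It fails at once if the wash bottle is moved more than 30 mm or tipped over (distance of wash_bottle from where it was at the start of the episode above 0.03 m or angle between wash_bottle's own z axis and vertical above 0.5 rad).
It fails at once if the jar is moved more than 30 mm or tipped over (distance of jar from where it was at the start of the episode above 0.03 m or angle between jar's own z axis and vertical above 0.5 rad).
It fails at once if the short pin is moved more than 30 mm or tipped over (distance of short_pin from where it was at the start of the episode above 0.03 m or angle between short_pin's own z axis and vertical above 0.5 rad).
It fails at once if the thick pin is moved more than 30 mm or tipped over (distance of thick_pin from where it was at the start of the episode above 0.03 m or angle between thick_pin's own z axis and vertical above 0.5 rad).
It also fails if it takes over 72 s, if anything falls off the work surface, if the arm or the gripper's body presses on something with over 40 N, if the wrist force passes 120 N, or if a joint passes its speed limit or range.

ROBOT

A 6-joint arm with a two-finger parallel gripper is mounted at the origin on the work surface. World frame = base frame: x ahead of the robot, y to its left, z up, the work surface at z = 0. Lengths are in mm, angles in rad, forces in N, time in s.
With the tool pointing down it reaches from about 275 to 1000 mm from the base axis. Payload 8.4 kg.
Tool frame: the origin (TCP) lies at the centre of the arm's flange, where the gripper is bolted on; the fingertips stand r.tip_extent ahead of it and the grasp point (between the pads) lies 155 mm ahead of it (r.tip_extent is the distance from the TCP to the fingertips, in mm); z points along the fingers, y is the direction in which the jaws open and shut (so a half turn about z gives the same grasp; the last joint's range is limited). The gripper opens to 85 mm and grips with 20 to 120 N. Pads are 22 mm wide; open, the fingers measure 114 mm over their backs; the gripper's body (76 mm by 85 mm) begins 54 mm behind the grasp point. The pads swing forward as they close: fully open they stand 13 mm farther back than shut.
Start: joints at [-1.343, 0.353, 1.633, -0, 1.155, -0.002], TCP at [142.363, -608.574, 404.681] pointing down, gripper open.
Joint ranges: [-2.63, 2.63], [-0.92, 2.1], [0.06, 2.66], [-1.3, 4.44], [0, 2.69], [-3.02, 3.02]. Speed limits (rad/s): [2.22, 2.22, 2.79, 3.14, 3.14, 3.14].

INTERFACE

Orientations are given as [roll, pitch, yaw] about the fixed x, y, z axes, in that order (R = Rz(yaw) Ry(pitch) Rx(roll)).
In Python, from rig import sense, grab_frame, job, r gives the robot as it stands. The module is installed in compiled form; this text tells all that it offers.
- The arm moves only by the shell command python3 -m creep 'ROWS' [FORCE]. ROWS is JSON, a list of rows, each a list of 7 numbers: the turn, a rotation vector about the tool's x, y, z in rad, then the shift along the tool's x, y, z in mm, then the closure, from 0 (fully open) to 1 (shut). In form: [[wx, wy, wz, dx, dy, dz, fingers], ...]. A call has 1 to 10 rows; each row shifts and turns the pose as measured when the row begins, along the tool's axes as they then stand; what a row does not reach is not made up. A row lasts 1/12 s, in which the tool goes at most 41.7 mm and 7.16 degrees, less where a joint would pass 70% of its speed; a pose out of reach is approached as far as the arm can. A call with a gripper value outside its range is refused whole. The fingers move at their own pace and stop on an object; FORCE is the grip in N (left out, the last holds). Time passes only in rows, so rows that do not move let the fingers close. It gives the time, the measured TCP pose, the force and the opening at its end, in the units of the state.
- sense(): the state, without advancing time (a new reading comes with each control period).
- grab_frame(name): name is "scene" or "top" or "wrist"; returns a dict with "color" (420x560x3 uint8, red, green, blue), "mtx" (3x3 intrinsics, pixels), "T" (4x4, takes a point from camera to world coordinates). Camera axes: x right, y down, z forward; pixel columns grow to the right and rows downward; lengths in mm; the calibration is good to about 2 mm. A picture is of the moment at which its call begins. There is no depth.
- job.sign_off(): hands the job in, once; it reports no verdict.
The state is a dict: "clock": time; "qpos": joint angles; "qvel": joint speeds; "joint_efforts": joint torques, N m; "eef_pos": TCP position; "tcp_rot": TCP orientation; "contact_force": force on the tool from outside, world axes, zero at the start; "wrist_torque": the same for the moment, N m; "opening": opening from 0.0 (shut) to 1.0 (fully open).
Only numpy, scipy, OpenCV 4.12 (cv2) and the standard library are available. Lean on these libraries where they do the work, as an engineer would, in place of code of your own. Each camera call takes 0.05 s, during which the arm holds its last target.

## Working session

There is one attempt and no reset: what is moved stays moved. The work goes in short steps, Python scripts to look and compute and a shell command to move; the robot and the scene stay as the last step left them, time stands still between calls to the robot, and variables do not carry over. Pictures are saved under pics/ and viewed, and the job is handed in when it is done.

```bash
mkdir -p pics
python3 - <<'E'
from rig import sense, grab_frame, r
import cv2
print(sense(), r.tip_extent)
for n in ["scene","top","wrist"]:
    f=grab_frame(n); cv2.imwrite(f"pics/{n}0.png",f["color"][:,:,::-1]); print(n,f["mtx"].tolist(),f["T"].round(3).tolist())
E
```

```text
{'clock': 0.0, 'qpos': array([-1.34343195e+00,  3.53604956e-01,  1.63410693e+00, -1.95472768e-05,
        1.15516266e+00, -2.40403259e-03]), 'qvel': array([ 1.52708584e-03, -1.29232576e-03,  1.05344219e-03, -8.27489022e-05,
       -1.12109056e-03,  1.95617715e-05]), 'joint_efforts': array([ 8.80597918e-05, -6.05251837e+01, -3.42064333e+01, -1.16876486e-04,
        9.19117330e-03, -2.26563736e-05]), 'eef_pos': array([ 142.28953912, -608.359302  ,  404.00013537]), 'tcp_rot': array([-3.14031072e+00,  1.47911455e-05,  2.29776324e-01]), 'contact_force': array([-0.32661539,  0.04095238,  0.26394945]), 'wrist_torque': array([-0.00093609,  0.02823148,  0.02739963]), 'opening': 0.9983010129034653} 173.4
scene [[392.71464782488925, 0.0, 274.9184056638124], [0.0, 392.71464782488925, 214.37169325484214], [0.0, 0.0, 1.0]] [[-0.863, 0.279, -0.422, 909.34], [0.506, 0.482, -0.715, 518.879], [0.004, -0.83, -0.557, 444.34], [0.0, 0.0, 0.0, 1.0]]
top [[475.1797950818641, 0.0, 288.1326772952095], [0.0, 475.1797950818641, 211.2558053050557], [0.0, 0.0, 1.0]] [[0.011, -0.999, 0.051, 553.681], [-1.0, -0.011, -0.007, 58.188], [0.008, -0.05, -0.999, 957.578], [0.0, 0.0, 0.0, 1.0]]
wrist [[345.12008590827907, 0.0, 279.45978429916056], [0.0, 345.12008590827907, 208.00627573821828], [0.0, 0.0, 1.0]] [[0.226, -0.922, -0.313, 223.001], [-0.974, -0.214, -0.072, -589.259], [-0.0, 0.321, -0.947, 374.269], [0.0, 0.0, 0.0, 1.0]]
```

View pics/scene0.png

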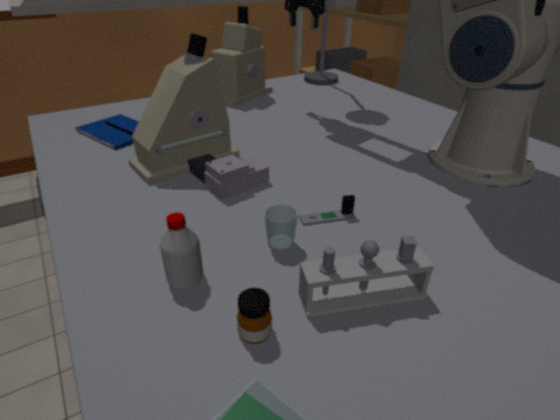

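View pics/top0.png

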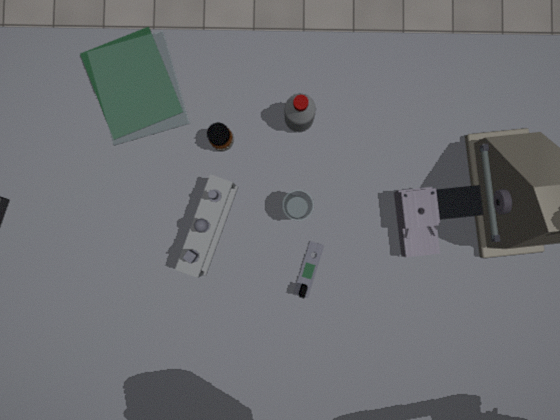

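View pics/wrist0.png

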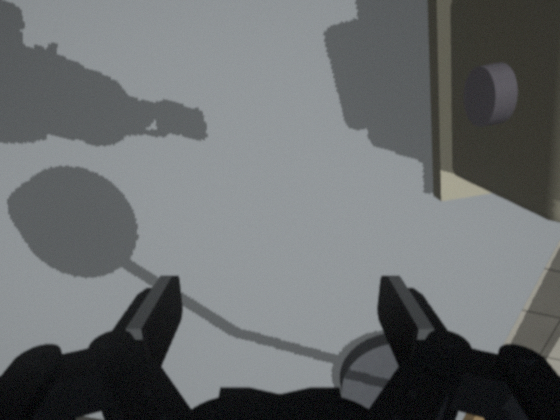

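Run:
```python
import cv2
t=cv2.imread("pics/top0.png")
a=cv2.resize(t[180:280,380:480],None,fx=6,fy=6,interpolation=cv2.INTER_CUBIC);cv2.imwrite("pics/topstage.png",a)
a=cv2.resize(t[170:310,170:340],None,fx=4.5,fy=4.2,interpolation=cv2.INTER_CUBIC);cv2.imwrite("pics/toprack.png",a)
t=cv2.imread("pics/scene0.png")
a=cv2.resize(t[140:320,180:440],None,fx=3,fy=3,interpolation=cv2.INTER_CUBIC);cv2.imwrite("pics/scenez.png",a)
```

```text
(no output)
```

View pics/topstage.png

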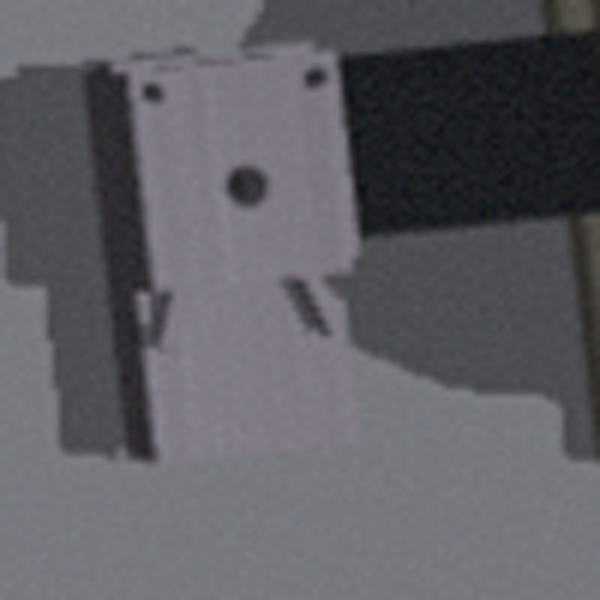

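View pics/toprack.png

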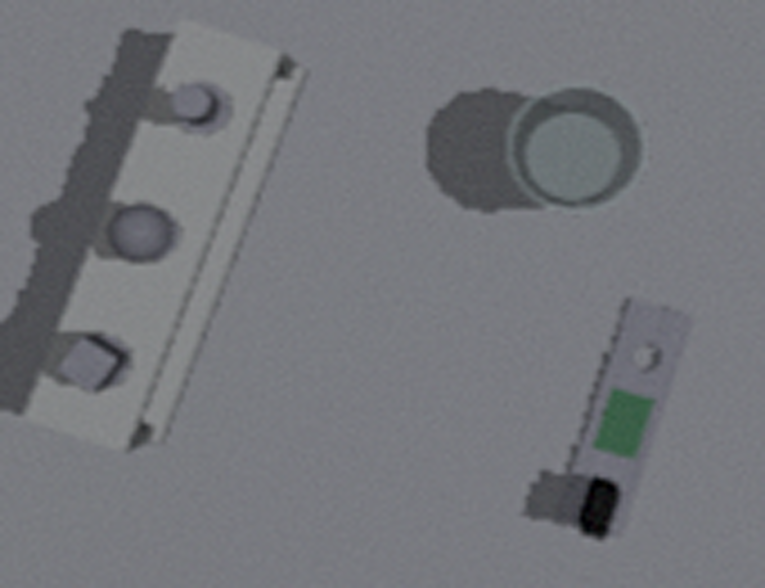

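View pics/scenez.png

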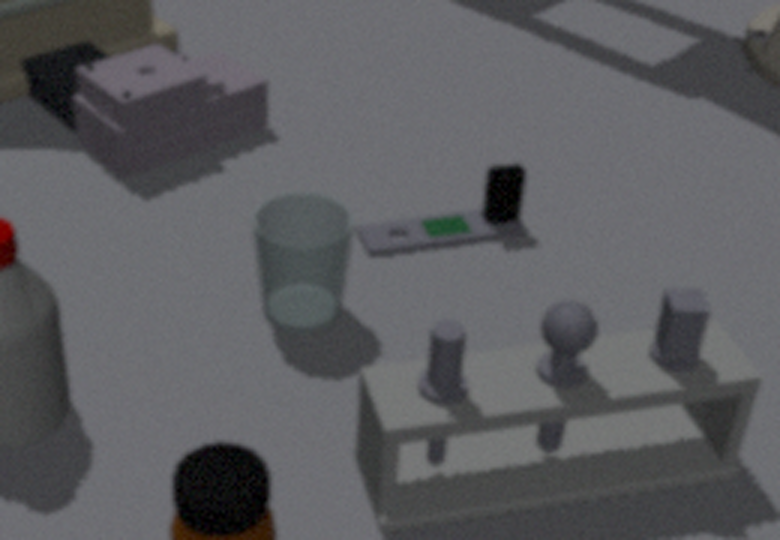

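```bash
cat > h.py <<'E'
import numpy as np, cv2
from rig import sense, grab_frame, r
from scipy.spatial.transform import Rotation as Ro
def ray(f,u,v):
    d=np.linalg.solve(f["mtx"],[u,v,1.]); T=np.array(f["T"]); return T[:3,3],T[:3,:3]@d
def onz(f,u,v,z):
    o,d=ray(f,u,v); return o+d*(z-o[2])/d[2]
def tri(obs):
    A=np.zeros((3,3));b=np.zeros(3);L=[]
    for f,u,v in obs:
        o,d=ray(f,u,v);d=d/np.linalg.norm(d);P=np.eye(3)-np.outer(d,d);A+=P;b+=P@o;L.append((o,P))
    x=np.linalg.solve(A,b); return x,[np.linalg.norm(P@(x-o)) for o,P in L]
def proj(f,p):
    T=np.array(f["T"]);c=T[:3,:3].T@(np.array(p)-T[:3,3]);q=f["mtx"]@c;return q[:2]/q[2]
def save(f,name,crop=None,s=1):
    im=f["color"][:,:,::-1]
    if crop: u0,v0,u1,v1=crop; im=im[v0:v1,u0:u1]
    if s!=1: im=cv2.resize(im,None,fx=s,fy=s,interpolation=cv2.INTER_CUBIC)
    cv2.imwrite("pics/"+name,im)
E
python3 - <<'E'
from h import *
import pickle
t=grab_frame("top");s=grab_frame("scene");pickle.dump((t,s),open("f0.pkl","wb"))
def T(u,v,o,sx,sy): return ((u+.5)/sx-.5+o[0],(v+.5)/sy-.5+o[1])
st=lambda u,v:(t,*T(u,v,(380,180),6,6)); rk=lambda u,v:(t,*T(u,v,(170,170),4.5,4.2)); sc=lambda u,v:(s,*T(u,v,(180,140),3,3))
np.set_printoptions(precision=1,suppress=True)
print("stagehole",tri([st(246,186),sc(147,71)]), onz(*st(246,186),61))
print("carrhole",tri([rk(648,357),sc(399,232)]), onz(*rk(648,357),5))
print("pin top",tri([rk(193,103),sc(449,330)]), onz(*rk(193,103),101))
print("sq top",tri([rk(94,362),sc(686,295)]), onz(*rk(94,362),101))
print("fin top",tri([rk(600,503),sc(505,171)]), onz(*rk(600,503),45))
print("window",onz(*rk(624,424),5))
print("ball",tri([rk(141,232),sc(567,328)]))
a=onz(*st(125,62),40);b=onz(*st(158,458),40);print("edge",a,b,np.arctan2(*(a-b)[1::-1]))
a=onz(*st(338,52),61);b=onz(*st(357,250),61);print("edge",a,b,np.arctan2(*(a-b)[1::-1]))
E
```

```text
stagehole (array([ 603.3, -200.1,   58.2]), [np.float64(0.09895715378524829), np.float64(0.09895715378533977)]) [ 603.2 -199.3   61. ]
carrhole (array([515.5,  -0.8,   3.7]), [np.float64(0.16512908362804324), np.float64(0.1651290836279649)]) [515.7  -0.8   5. ]
pin top (array([626.6, 189.2,  98.4]), [np.float64(0.09685172082031893), np.float64(0.09685172082044029)]) [626.4 188.7 101. ]
sq top (array([514.4, 226.8, 100.7]), [np.float64(0.9526271371473741), np.float64(0.952627137147335)]) [515. 226. 101.]
fin top (array([450.2,  21.9,  43.2]), [np.float64(0.7270701501343118), np.float64(0.7270701501344076)]) [451.   21.5  45. ]
window [483.9   9.6   5. ]
ball (array([571.2, 209.9,  91.5]), [np.float64(0.30867413592176907), np.float64(0.30867413592176635)])
edge [ 644.1 -166.2   40. ] [ 516.5 -176.7   40. ] 0.0821800719303273
edge [ 646.  -228.6   61. ] [ 583.4 -234.3   61. ] 0.0909894693388821
```

```bash
python3 -m creep '[[0,0,0.113,0,0,0,0],[0,0,0.113,0,0,0,0],[0,0,0.113,0,0,0,0],[0,0,0.113,0,0,0,0],[0,0,0.113,0,0,0,0],[0,0,0,5,-41,0,0],[0,0,0,5,-41,0,0],[0,0,0,5,-41,0,0],[0,0,0,5,-41,0,0],[0,0,0,5,-41,0,0]]' 40
```

```text
clock: 1.08
eef_pos: [237.2, -426.4, 401.9]
tcp_rot: [3.14, 0.0, -0.373]
contact_force: [0.7, -0.2, -0.1]
opening: 0.995
```

```bash
cat >> h.py <<'E'
def plan(p,yaw=None):
    s=sense();R=Ro.from_euler("xyz",s["tcp_rot"]).as_matrix()
    print("now",s["eef_pos"].round(1),s["tcp_rot"].round(3),"t",round(s["clock"],2),"F",s["contact_force"].round(1),"op",round(s["opening"],3))
    yaw=s["tcp_rot"][2] if yaw is None else yaw
    Rg=Ro.from_euler("xyz",[np.pi,0,yaw]).as_matrix()
    rv=Ro.from_matrix(R.T@Rg).as_rotvec()
    D=np.array(p,float)-s["eef_pos"]
    print("rot",rv.round(3),"shift now-axes",(R.T@D).round(1),"after-rot axes",(Rg.T@D).round(1))
E
python3 -c "
from h import *
plan([450,22,404],-0.333)"
```

```text
now [ 237.2 -426.4  401.9] [ 3.14   0.    -0.373] t 1.08 F [ 0.7 -0.2 -0.1] op 0.995
rot [ 0.001  0.001 -0.04 ] shift now-axes [  35.  -495.1   -2.9] after-rot axes [  54.6 -493.4   -2.1]
```

```bash
python3 -m creep '[[0,0,0,3.5,-41,0,0],[0,0,0,3.5,-41,0,0],[0,0,0,3.5,-41,0,0],[0,0,0,3.5,-41,0,0],[0,0,0,3.5,-41,0,0],[0,0,0,3.5,-41,0,0],[0,0,0,3.5,-41,0,0],[0,0,0,3.5,-41,0,0],[0,0,0,3.5,-41,0,0],[0,0,0,3.5,-41,0,0]]'
python3 -c "
from h import *
plan([450,22,300],-0.333)"
```

```text
clock: 1.92
eef_pos: [417.0, -50.2, 403.0]
tcp_rot: [3.14, -0.006, -0.377]
contact_force: [1.4, -1.4, 0.6]
opening: 0.998
now [417.  -50.2 403. ] [ 3.14  -0.006 -0.377] t 1.92 F [ 1.4 -1.4  0.6] op 0.998
rot [ 0.002 -0.006 -0.044] shift now-axes [  3.5 -79.4 102.9] after-rot axes [  7.6 -79.  103. ]
```

```bash
python3 -m creep '[[0,0,-0.04,3,-34,20,0],[0,0,0,3,-30,24,0],[0,0,0,1,-12,25,0],[0,0,0,0,0,25,0],[0,0,0,0,0,5,0],[0,0,0,0,0,0,0],[0,0,0,0,0,0,0]]'
python3 - <<'E'
from h import *
import pickle
plan([450,22,300],-0.333)
f=grab_frame("wrist");pickle.dump(f,open("w1.pkl","wb"));save(f,"w1.png")
print(proj(f,[515.6,-0.8,5]),proj(f,[450,22,45]))
E
```

```text
clock: 2.5
eef_pos: [456.0, 30.1, 303.6]
tcp_rot: [-3.139, -0.015, -0.325]
contact_force: [-0.0, -0.2, -0.2]
opening: 1.002
now [456.   30.1 303.6] [-3.139 -0.015 -0.325] t 2.5 F [-0.  -0.2 -0.2] op 1.002
rot [-0.002 -0.015  0.008] shift now-axes [-3.1  9.6  3.5] after-rot axes [-3.   9.6  3.6]
[293.88001014 119.99688749] [294.01731119 224.21145657]
```

View pics/w1.png

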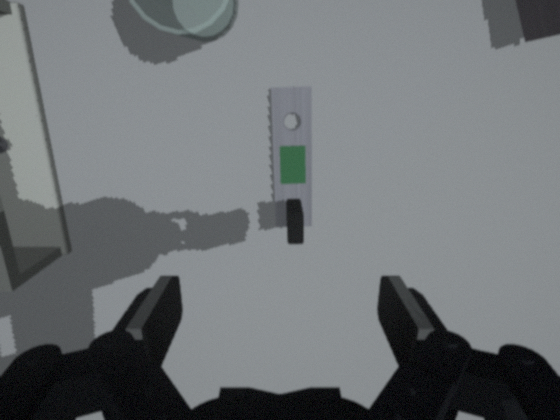

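Run:
```python
from h import *
import pickle
f=pickle.load(open("w1.pkl","rb"))
save(f,"w1z.png",(255,75,325,255),3.3)
im=f["color"].astype(int)
# profiles
print(im[135,262:320].sum(1).tolist()); print(im[210,262:320].sum(1).tolist())
print(im[225:250,295].sum(1).tolist(), im[195:215,295].sum(1).tolist())
```

```text
[435, 436, 435, 432, 426, 420, 411, 394, 350, 322, 320, 363, 373, 373, 377, 376, 369, 372, 365, 376, 387, 379, 384, 383, 389, 378, 381, 379, 379, 374, 388, 377, 370, 366, 372, 376, 390, 368, 383, 372, 385, 386, 378, 375, 378, 368, 363, 370, 370, 393, 418, 433, 429, 423, 438, 430, 432, 434]
[278, 277, 278, 276, 280, 282, 273, 277, 268, 283, 280, 277, 273, 261, 250, 249, 238, 247, 239, 241, 241, 239, 236, 213, 173, 116, 88, 74, 90, 76, 89, 96, 84, 95, 84, 82, 89, 96, 96, 144, 229, 323, 368, 367, 360, 370, 356, 358, 359, 386, 416, 437, 433, 429, 432, 434, 431, 435]
[95, 90, 96, 100, 106, 114, 107, 103, 106, 106, 103, 110, 105, 95, 110, 92, 92, 128, 212, 324, 398, 429, 428, 432, 433] [369, 370, 349, 272, 178, 103, 80, 103, 97, 84, 86, 93, 86, 70, 102, 95, 87, 97, 98, 118]
```

View pics/w1z.png

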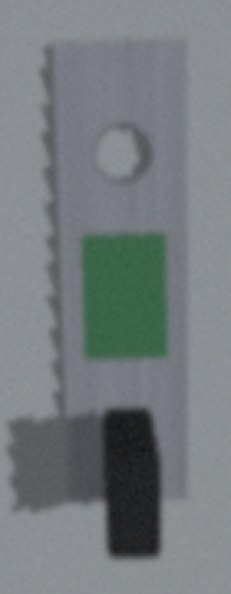

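Run:
```python
from h import *
import pickle
np.set_printoptions(precision=1,suppress=True)
f=pickle.load(open("w1.pkl","rb"))
P=lambda u,v,z: onz(f,(u+.5)/3.3-.5+255,(v+.5)/3.3-.5+75,z)
TL,TR,BR=P(55,40,5),P(187,38,5),P(186,497,5)
print(TL,TR,BR,np.linalg.norm(TL-TR),np.linalg.norm(TR-BR)); d=TR-BR
yaw=np.arctan2(d[1],d[0]);print("yaw",yaw)
h=P(123,153,5);w=P(125,296,5);print("hole",h,"win",w,np.arctan2(*(h-w)[1::-1]))
c=np.cos(yaw),np.sin(yaw)
print("fin from hole",h[:2]-72*np.array(c))
print("fin bottom-back top edge",P(109,556,45),P(159,556,45),"front bot",P(106,410,5),P(150,410,5))
```

```text
[543.6   7.6   5. ] [534.5 -20.5   5. ] [429.8  12.    5. ] 29.52549315894221 109.65110777274576
yaw -0.3008503474492534
hole [515.4   0.8   5. ] win [483.6  10.7   5. ] -0.30139329722635944
fin from hole [446.6  22.2]
fin bottom-back top edge [437.6  30.9  45. ] [434.1  20.5  45. ] front bot [458.1  24.    5. ] [454.6  13.7   5. ]
```

```bash
python3 -c "
from h import *
plan([446.5,22.2,188],-0.301)"
```

```text
now [456.1  29.9 304. ] [-3.139 -0.015 -0.326] t 2.55 F [-0.7  0.5 -0.6] op 1.0
rot [-0.002 -0.015 -0.025] shift now-axes [ -8.4  10.7 115.8] after-rot axes [ -6.8  10.2 116. ]
```

```bash
python3 -m creep '[[-0.002,-0.015,-0.025,-7,10,10,0],[0,0,0,0,0,25,0],[0,0,0,0,0,25,0],[0,0,0,0,0,20,0],[0,0,0,0,0,10,0],[0,0,0,0,0,5,0],[0,0,0,0,0,0,0],[0,0,0,0,0,0,0]]'; python3 -c "
from h import *
plan([446.5,22.2,188],-0.301)"
```

```text
clock: 3.22
eef_pos: [452.1, 17.6, 217.5]
tcp_rot: [-3.134, -0.02, -0.308]
contact_force: [-0.3, -0.4, -0.3]
opening: 1.0
now [452.1  17.6 217.5] [-3.134 -0.02  -0.308] t 3.22 F [-0.3 -0.4 -0.3] op 1.0
rot [-0.007 -0.02  -0.007] shift now-axes [-7.4 -2.4 29.4] after-rot axes [-6.8 -2.7 29.5]
```

```bash
python3 -m creep '[[-0.007,-0.02,-0.007,-7,-2.5,10,0],[0,0,0,0,0,8,0],[0,0,0,0,0,4,0],[0,0,0,0,0,0,0],[0,0,0,0,0,0,0]]'; python3 -c "
from h import *
plan([446.5,22.2,188],-0.301)"
```

```text
clock: 3.63
eef_pos: [447.4, 22.4, 196.4]
tcp_rot: [-3.14, -0.003, -0.301]
contact_force: [0.9, 1.0, 0.2]
opening: 0.996
now [447.4  22.4 196.4] [-3.14e+00 -3.00e-03 -3.01e-01] t 3.63 F [0.9 1.  0.2] op 0.996
rot [-0.001 -0.003 -0.   ] shift now-axes [-0.8  0.4  8.4] after-rot axes [-0.8  0.4  8.4]
```

```bash
python3 -m creep '[[0,-0.003,0,-1,0.4,8,0],[0,0,0,0,0,0,0],[0,0,0,0,0,0,0.5],[0,0,0,0,0,0,0.8],[0,0,0,0,0,0,1],[0,0,0,0,0,0,1],[0,0,0,0,0,0,1],[0,0,0,0,0,0,1]]' 40; python3 -c "
from h import *
plan([446.5,22.2,188],-0.301)
f=grab_frame('wrist');save(f,'w2.png')"
```

```text
clock: 4.3
eef_pos: [446.5, 22.4, 187.9]
tcp_rot: [-3.14, -0.0, -0.301]
contact_force: [-0.8, -3.3, 1.4]
opening: 0.145
now [446.5  22.4 187.9] [-3.14  -0.    -0.301] t 4.3 F [-0.8 -3.3  1.4] op 0.145
rot [-0.002 -0.     0.   ] shift now-axes [ 0.   0.2 -0.1] after-rot axes [ 0.   0.2 -0.1]
```

View pics/w2.png

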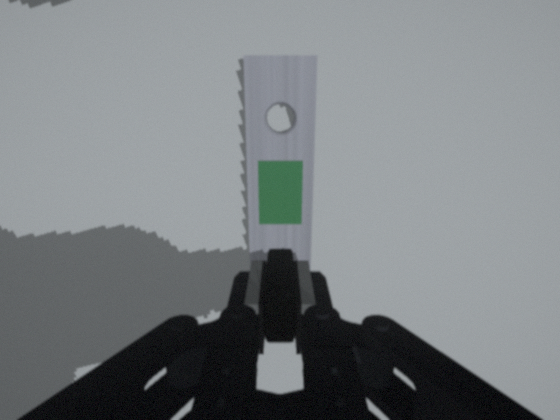

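```bash
python3 -c "
from h import *
f=grab_frame('wrist');print(onz(f,281,117,5))"
python3 -m creep '[[0,0,0,0,0,-15,1],[0,0,0,0,0,-25,1],[0,0,0,0,0,-25,1],[0,0,0,0,0,-20,1],[0,0,0,0,0,-5,1],[0,0,0,0,0,0,1]]'; python3 -c "
from h import *
plan([461,-212,290],0.085)
f=grab_frame('wrist');save(f,'w3.png')"
```

```text
[515.56577565   0.67368232   5.        ]
clock: 4.9
eef_pos: [445.1, 22.2, 279.9]
tcp_rot: [3.141, 0.004, -0.301]
contact_force: [-0.4, 0.2, -0.9]
opening: 0.133
now [445.1  22.2 279.9] [ 3.141  0.004 -0.301] t 4.9 F [-0.4  0.2 -0.9] op 0.133
rot [-0.001  0.004 -0.386] shift now-axes [ 84.5 219.  -10.5] after-rot axes [ -4.1 234.7 -10.1]
```

View pics/w3.png

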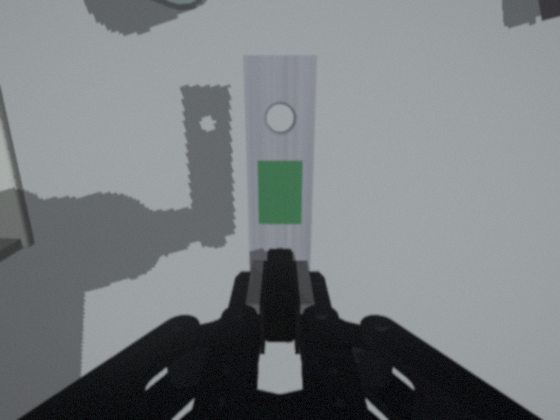

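```bash
python3 -m creep '[[0,0,-0.1,0,0,-3,1],[0,0,-0.1,0,0,-3,1],[0,0,-0.1,0,0,-3,1],[0,0,-0.08,0,0,0,1],[0,0,0,-1,35,0,1],[0,0,0,-1,35,0,1],[0,0,0,-1,35,0,1],[0,0,0,-1,35,0,1],[0,0,0,0,35,0,1],[0,0,0,0,25,0,1]]'; python3 -c "
from h import *
plan([461,-212,290],0.085)"
```

```text
clock: 5.78
eef_pos: [457.2, -179.6, 273.6]
tcp_rot: [-3.135, 0.021, 0.11]
contact_force: [1.9, 0.0, -1.5]
opening: 0.134
now [ 457.2 -179.6  273.6] [-3.135  0.021  0.11 ] t 5.78 F [ 1.9  0.  -1.5] op 0.134
rot [-0.007  0.021  0.025] shift now-axes [ -0.1  32.5 -16.7] after-rot axes [  1.1  32.6 -16.4]
```

```bash
python3 -m creep '[[0,0,0,0,10,0,1],[0,0,0,0,0,0,1],[0,0,0,0,0,0,1]]'; python3 -c "
from h import *
plan([461,-212,285],0.085)"
```

```text
clock: 6.03
eef_pos: [457.4, -193.9, 269.1]
tcp_rot: [-3.133, 0.026, 0.104]
contact_force: [-0.7, 0.7, -1.9]
opening: 0.137
now [ 457.4 -193.9  269.1] [-3.133  0.026  0.104] t 6.03 F [-0.7  0.7 -1.9] op 0.137
rot [-0.008  0.026  0.019] shift now-axes [  1.3  18.2 -16.1] after-rot axes [  2.1  18.3 -15.9]
```

```bash
python3 -m creep '[[-0.008,0.026,0.019,2,17,-12,1],[0,0,0,0,0,0,1],[0,0,0,0,0,0,1]]'; python3 -c "
from h import *
import pickle
plan([461,-212,285],0.085)
f=grab_frame('wrist');save(f,'w4.png');pickle.dump(f,open('w4.pkl','wb'))"
```

```text
clock: 6.28
eef_pos: [460.2, -207.3, 278.3]
tcp_rot: [-3.137, 0.004, 0.086]
contact_force: [-0.3, 0.1, -1.6]
opening: 0.136
now [ 460.2 -207.3  278.3] [-3.137  0.004  0.086] t 6.28 F [-0.3  0.1 -1.6] op 0.136
rot [-0.004  0.004  0.001] shift now-axes [ 0.3  4.7 -6.8] after-rot axes [ 0.4  4.8 -6.7]
```

View pics/w4.png

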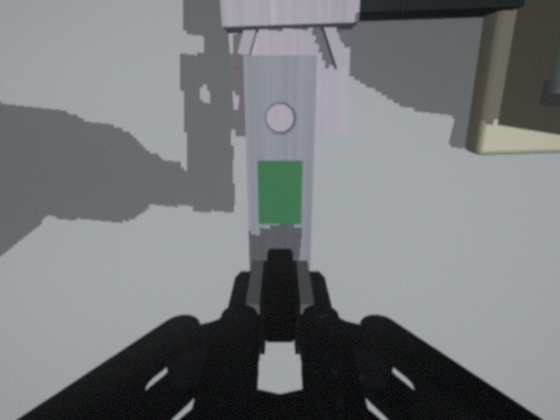

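```bash
python3 -m creep '[[-0.004,0.004,0,15,2.5,-4,1],[0,0,0,14,2.5,-3,1],[0,0,0,0,0,0,1],[0,0,0,0,0,0,1]]'; python3 -c "
from h import *
import pickle
plan([493,-205,285],0.085)
f=grab_frame('wrist');save(f,'w5.png',(180,0,400,160),3.6);pickle.dump(f,open('w5.pkl','wb'))
f=pickle.load(open('w4.pkl','rb'));save(f,'w4z.png',(200,0,380,150),4)
"
```

```text
clock: 6.67
eef_pos: [489.2, -204.7, 283.7]
tcp_rot: [-3.139, 0.004, 0.091]
contact_force: [0.2, -0.4, -1.8]
opening: 0.132
now [ 489.2 -204.7  283.7] [-3.139  0.004  0.091] t 6.67 F [ 0.2 -0.4 -1.8] op 0.132
rot [-0.003  0.004  0.006] shift now-axes [ 3.7  0.6 -1.3] after-rot axes [ 3.7  0.6 -1.3]
```

View pics/w5.png

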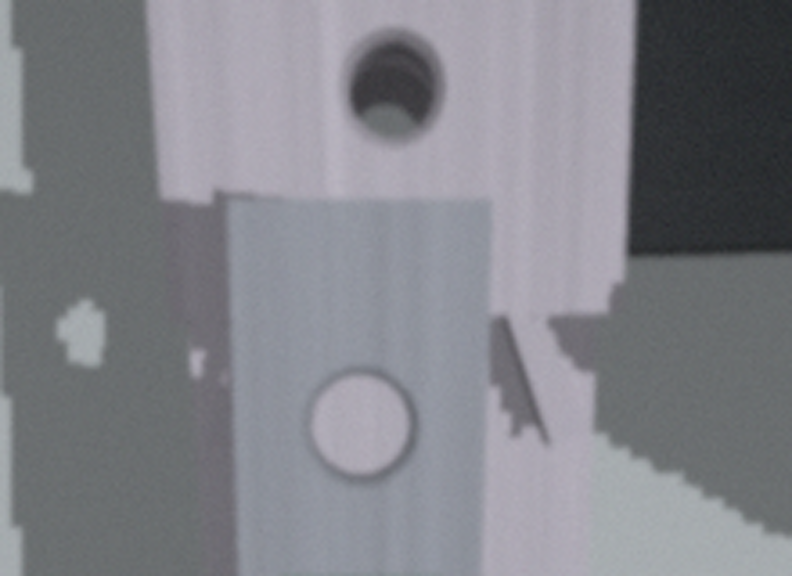

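View pics/w4z.png

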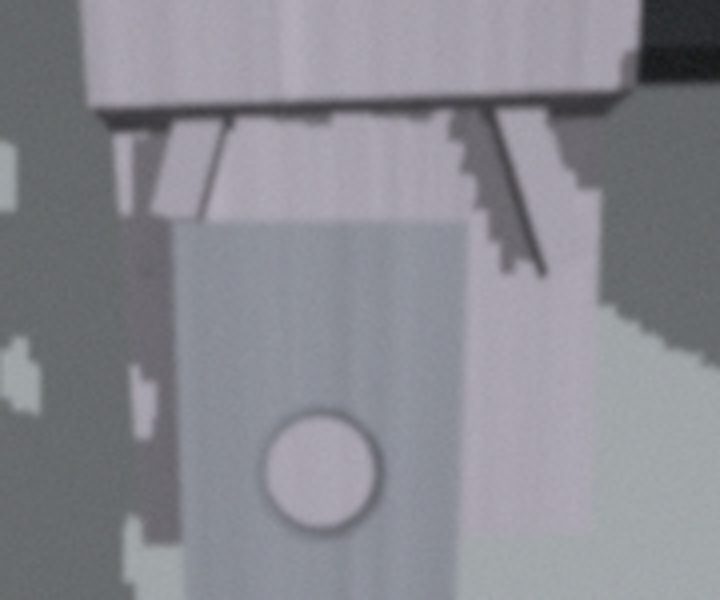

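Run:
```python
from h import *
import pickle
np.set_printoptions(precision=2,suppress=True)
f=pickle.load(open("w5.pkl","rb"));g=pickle.load(open("w4.pkl","rb"))
P=lambda u,v,z: onz(f,(u+.5)/3.6-.5+180,(v+.5)/3.6-.5,z)
Q=lambda u,v,z: onz(g,(u+.5)/4-.5+200,(v+.5)/4-.5,z)
ang=lambda a,b: np.arctan2(*(a-b)[1::-1])
print("hole",P(395,86,61))
L0,L1,R0,R1=P(148,0,61),P(162,197,61),P(636,0,61),P(627,255,61)
print(L0,L1,ang(L0,L1),R0,R1,ang(R0,R1))
a,b=Q(92,108,61),Q(622,93,61);print("front edge",a,b,ang(a,b)-np.pi/2, (a+b)/2, np.linalg.norm(a-b))
c,d=Q(602,200,40),Q(592,530,40);print("block right",c,d,ang(c,d))
for z in (95.8,100.8): print("carr hole",P(362,423,z))
e,h=P(231,200,100.8),P(492,200,100.8); print("blade front",e,h,ang(e,h)-np.pi/2,(e+h)/2)
e,h=P(231,200,100.8),P(243,575,100.8);print(ang(e,h)); e,h=P(492,200,100.8),P(484,575,100.8);print(ang(e,h))
```

```text
hole [ 602.91 -198.75   61.  ]
[ 610.31 -164.33   61.  ] [ 585.94 -167.14   61.  ] 0.11492953176705972 [ 616.18 -230.29   61.  ] [ 584.22 -234.18   61.  ] 0.12118117097395631
front edge [ 568.99 -169.29   61.  ] [ 575.95 -233.15   61.  ] 0.10866403775689126 [ 572.47 -201.22   61.  ] 64.23678510291754
block right [ 566.44 -236.17   40.  ] [ 522.08 -241.4    40.  ] 0.11728047447153522
carr hole [ 560.01 -198.02   95.8 ]
carr hole [ 560.37 -197.98  100.8 ]
blade front [ 583.36 -181.07  100.8 ] [ 585.98 -210.4   100.8 ] 0.08893623376786541 [ 584.67 -195.74  100.8 ]
0.09036627880783106
0.10056830465772844
```

```bash
python3 -m creep '[[-0.003,0.004,-0.015,-20,6,0,1],[0,0,0,-18,4,4,1],[0,0,0,0,0,8,1],[0,0,0,0,0,0,1],[0,0,0,0,0,0,1]]'; python3 -c "
from h import *
plan([452.3,-215.2,232],0.108)"
```

```text
clock: 7.13
eef_pos: [448.8, -215.7, 269.8]
tcp_rot: [-3.14, 0.003, 0.109]
contact_force: [0.2, -0.0, -1.4]
opening: 0.132
now [ 448.8 -215.7  269.8] [-3.14e+00  3.00e-03  1.09e-01] t 7.13 F [ 0.2 -0.  -1.4] op 0.132
rot [-0.002  0.003  0.001] shift now-axes [ 3.7 -0.  37.8] after-rot axes [ 3.6 -0.1 37.8]
```

```bash
python3 -m creep '[[0,0.003,0,3,0,12,1],[0,0,0,0,0,12,1],[0,0,0,0,0,8,1],[0,0,0,0,0,0,1],[0,0,0,0,0,0,1],[0,0,0,0,0,0,1]]'; python3 -c "
from h import *
import pickle
plan([452.3,-215.2,230],0.108)
f=grab_frame('wrist');save(f,'w6.png',(180,0,400,160),3.6);pickle.dump(f,open('w6.pkl','wb'))
f=grab_frame('scene');save(f,'s6.png',(180,110,380,230),4)"
```

```text
clock: 7.63
eef_pos: [454.1, -214.3, 237.3]
tcp_rot: [-3.14, -0.002, 0.11]
contact_force: [-0.2, -0.1, -0.7]
opening: 0.131
now [ 454.1 -214.3  237.3] [-3.14e+00 -2.00e-03  1.10e-01] t 7.63 F [-0.2 -0.1 -0.7] op 0.131
rot [-0.001 -0.002  0.002] shift now-axes [-1.9  0.7  7.3] after-rot axes [-1.9  0.7  7.3]
```

View pics/w6.png

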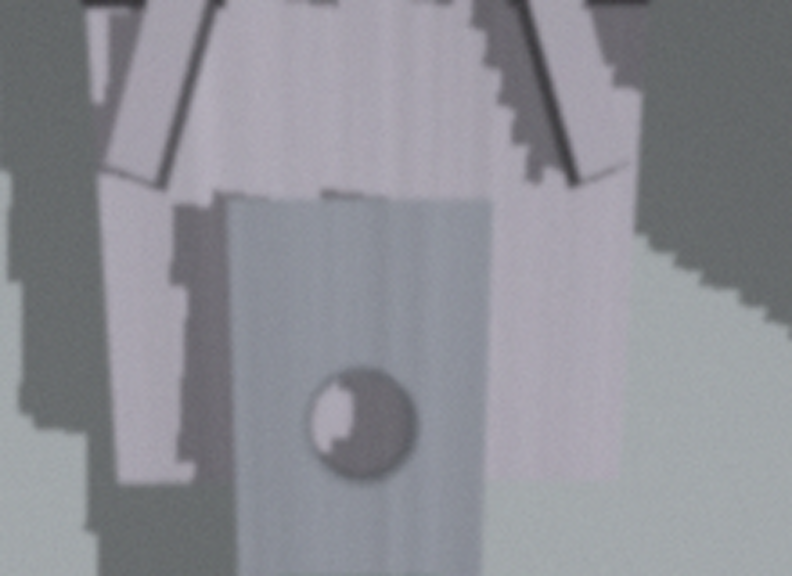

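View pics/s6.png

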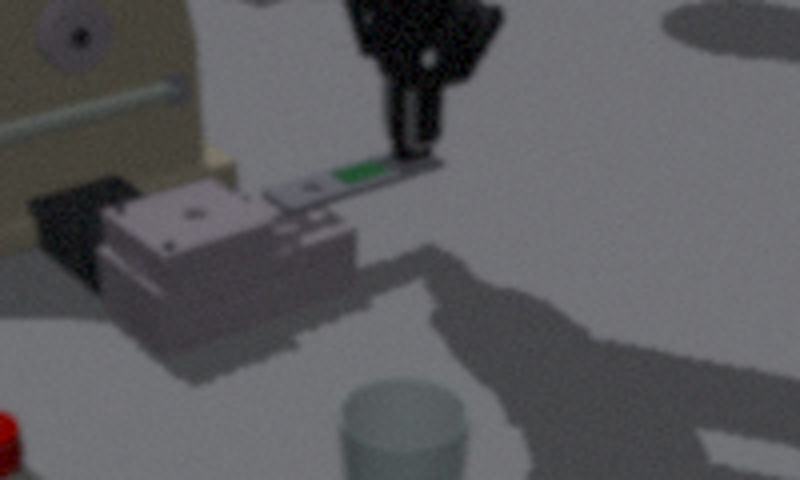

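Run:
```python
from h import *
import pickle
np.set_printoptions(precision=2,suppress=True)
f=pickle.load(open("w6.pkl","rb"))
P=lambda u,v,z: onz(f,(u+.5)/3.6-.5+180,(v+.5)/3.6-.5,z)
ang=lambda a,b: np.arctan2(*(a-b)[1::-1])
a,b,c,d=P(98,180,40),P(120,482,40),P(636,230,40),P(620,478,40)
print(a,b,ang(a,b),c,d,ang(c,d)); print("front",P(120,482,40),P(620,478,40),ang(P(120,482,40),P(620,478,40))-np.pi/2,np.linalg.norm(b-d))
g,h=P(165,188,49),P(573,187,49);print("guides",g,h,(g+h)/2,ang(g,h)-np.pi/2, np.linalg.norm(g-h))
e,k=P(231,200,54.4),P(492,200,54.4);print("blade tip",(e+k)/2,ang(e,k)-np.pi/2,np.linalg.norm(e-k))
hc=P(362,423,52);print("hole",hc)
O=np.array([602.9,-198.9])
for y in (.095,.108,.118):
    R=np.array([[np.cos(y),np.sin(y)],[-np.sin(y),np.cos(y)]])
    print(y,*[R@(p[:2]-O) for p in (a,b,c,d,(g+h)/2,(b+d)/2,(e+k)/2,hc)])
```

```text
[ 550.61 -170.91   40.  ] [ 514.21 -175.32   40.  ] 0.12073191262499276 [ 552.15 -237.91   40.  ] [ 521.91 -241.24   40.  ] 0.10963130687786889
front [ 514.21 -175.32   40.  ] [ 521.91 -241.24   40.  ] 0.11616292280013729 66.36662893583501
guides [ 549.84 -180.56   49.  ] [ 555.1  -227.99   49.  ] [ 552.47 -204.28   49.  ] 0.11043680448421611 47.7187885650257
blade tip [ 550.55 -203.6    54.4 ] 0.10819701935308057 29.57474769411523
hole [ 526.04 -206.34   52.  ]
0.095 [-49.4   32.83] [-86.05  31.88] [-54.23 -34.02] [-84.65 -34.47] [-50.71  -0.57] [-85.35  -1.29] [-52.56   0.29] [-77.21  -0.12]
0.108 [-48.97  33.47] [-85.63  33.  ] [-54.66 -33.31] [-85.09 -33.36] [-50.72   0.09] [-85.36  -0.18] [-52.55   0.97] [-77.21   0.89]
0.118 [-48.64  33.96] [-85.29  33.86] [-54.99 -32.77] [-85.42 -32.51] [-50.71   0.6 ] [-85.36   0.67] [-52.54   1.5 ] [-77.2    1.66]
```

```bash
python3 -m creep '[[0,-0.002,-0.002,0,1,6.5,1],[0,0,0,0,0,0,1],[0,0,0,0,0,0,1]]'; python3 -c "
from h import *
plan([527,-207,230],0.112)"
```

```text
clock: 7.98
eef_pos: [454.8, -215.7, 231.7]
tcp_rot: [3.141, -0.002, 0.112]
contact_force: [-0.3, 0.4, 0.1]
opening: 0.132
now [ 454.8 -215.7  231.7] [ 3.141e+00 -2.000e-03  1.120e-01] t 7.98 F [-0.3  0.4  0.1] op 0.132
rot [ 0.    -0.002  0.   ] shift now-axes [72.7 -0.5  1.8] after-rot axes [72.7 -0.5  1.7]
```

```bash
python3 -m creep '[[0,-0.002,0,6,0,1,1],[0,0,0,7,0,0,1],[0,0,0,7,0,0,1],[0,0,0,7,0,0,1],[0,0,0,7,0,0,1]]'; python3 -c "
from h import *
import pickle
plan([531.3,-206.9,230],0.112)
f=grab_frame('wrist');save(f,'w7.png',(180,0,400,160),3.6)
f=grab_frame('scene');save(f,'s7.png',(180,110,380,230),4)"
```

```text
clock: 8.4
eef_pos: [491.0, -211.8, 230.8]
tcp_rot: [3.142, 0.001, 0.111]
contact_force: [0.4, 0.3, -1.1]
opening: 0.134
now [ 491.  -211.8  230.8] [3.142e+00 1.000e-03 1.110e-01] t 8.4 F [ 0.4  0.3 -1.1] op 0.134
rot [ 0.     0.001 -0.001] shift now-axes [40.6 -0.4  0.8] after-rot axes [40.6 -0.4  0.8]
```

View pics/w7.png

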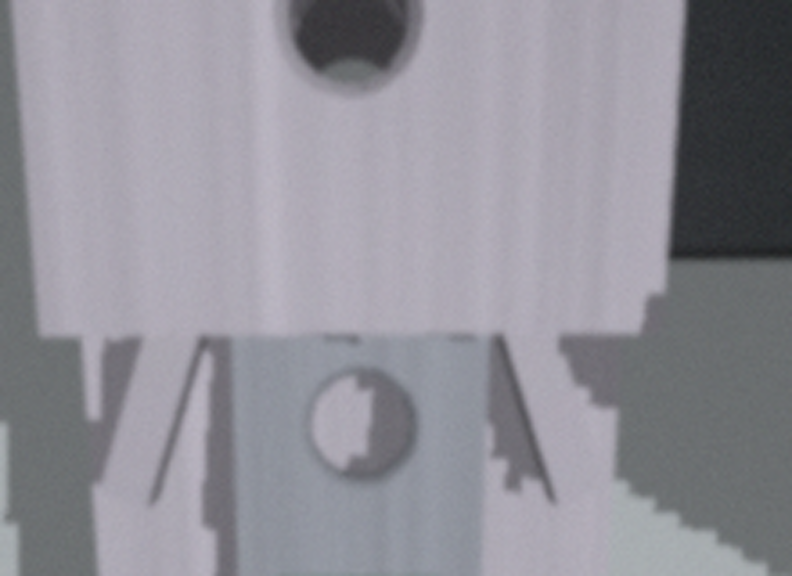

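View pics/s7.png

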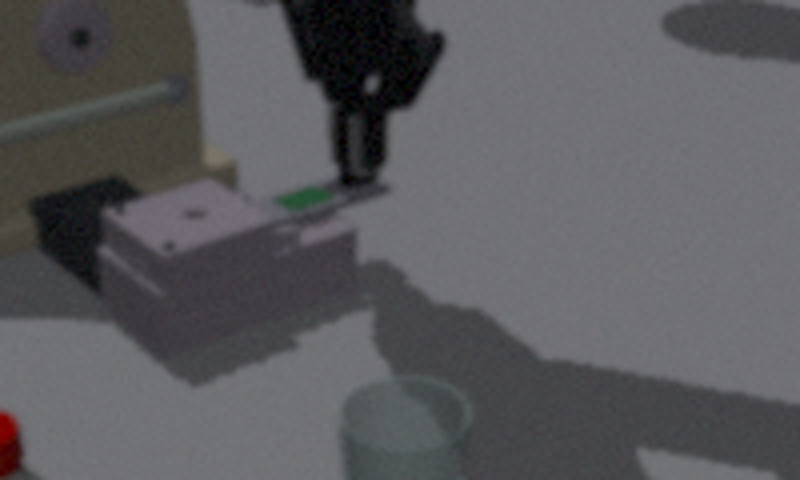

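Run:
```python
from h import *
np.set_printoptions(precision=2,suppress=True)
f=grab_frame("wrist")
P=lambda u,v,z: onz(f,(u+.5)/3.6-.5+180,(v+.5)/3.6-.5,z)
h=P(350,25,61);c=P(362,423,43);c2=P(362,423,48);l,r_=P(205,340,49),P(500,337,49);w=(P(14,0,61)+P(686,0,61))/2;w2=(P(40,336,61)+P(645,334,61))/2
y=.112;R=np.array([[np.cos(y),np.sin(y)],[-np.sin(y),np.cos(y)]])
print(h); t=sense()["eef_pos"]
for n,p in dict(hole=h,c43=c,c48=c2,guideL=l,guideR=r_,roofmid=w,rooffront=w2,tcp=t).items(): print(n,R@(p[:2]-h[:2]))
```

```text
[ 602.43 -198.62   61.  ]
hole [0. 0.]
c43 [-39.62  -1.2 ]
c48 [-39.28  -1.18]
guideL [-29.81  17.07]
guideR [-29.55 -17.24]
roofmid [ 2.18 -0.02]
rooffront [-29.25   0.93]
tcp [-112.52   -0.56]
```

```bash
python3 -m creep '[[0,0,0,5,-0.9,0,1],[0,0,0,6,0,0,1],[0,0,0,6,0,0,1],[0,0,0,6,0,0,1],[0,0,0,6,0,0,1],[0,0,0,4,0,0,1],[0,0,0,0,0,0,1],[0,0,0,0,0,0,1]]'; python3 -c "
from h import *
import pickle
plan([530.6,-205.7,229],0.112)
f=grab_frame('wrist');save(f,'w8.png',(180,0,400,160),3.6)
f=grab_frame('top');save(f,'t8.png',(380,180,480,280),6)"
```

```text
clock: 9.22
eef_pos: [526.5, -206.4, 230.3]
tcp_rot: [-3.141, 0.001, 0.112]
contact_force: [0.4, -0.2, -1.3]
opening: 0.131
now [ 526.5 -206.4  230.3] [-3.141e+00  1.000e-03  1.120e-01] t 9.22 F [ 0.4 -0.2 -1.3] op 0.131
rot [-0.     0.001 -0.   ] shift now-axes [ 4.1 -0.3  1.3] after-rot axes [ 4.1 -0.3  1.3]
```

View pics/w8.png

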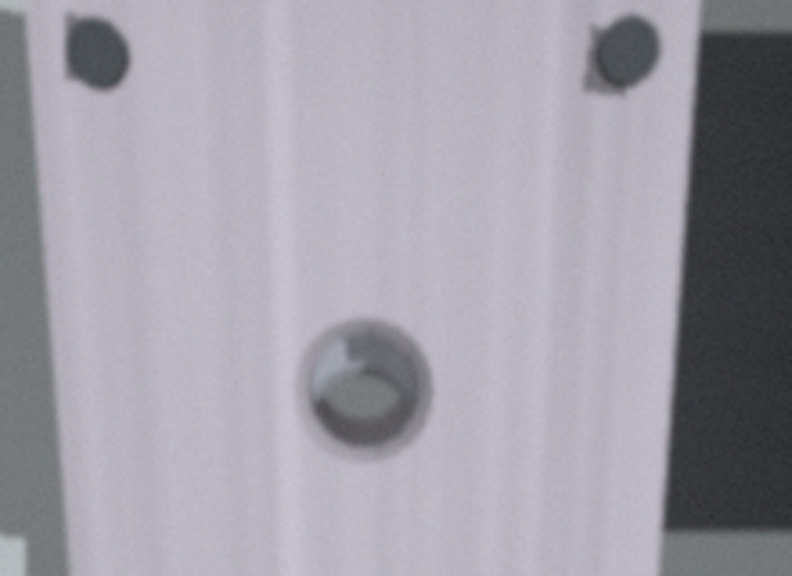

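View pics/t8.png

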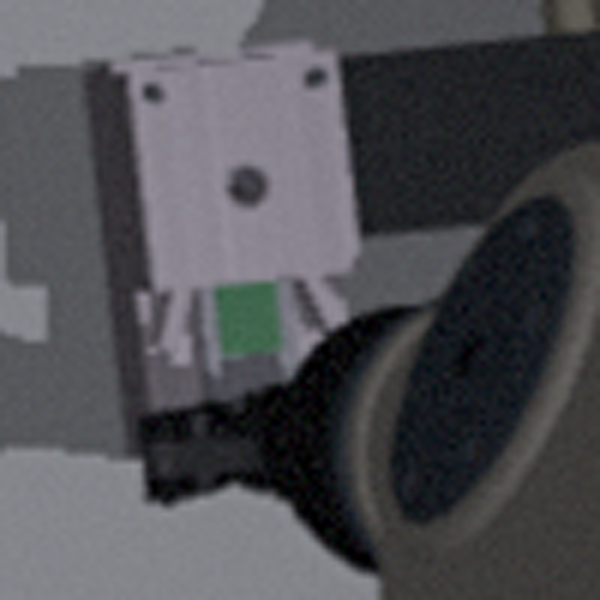

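Run:
```python
from h import *
np.set_printoptions(precision=2,suppress=True)
f=grab_frame("wrist")
P=lambda u,v,z: onz(f,(u+.5)/3.6-.5+180,(v+.5)/3.6-.5,z)
h=P(366,390,61)
y=.112;R=np.array([[np.cos(y),np.sin(y)],[-np.sin(y),np.cos(y)]])
print(h); t=sense()["eef_pos"]
for n,p in dict(c42=P(362,423,42.4),c47=P(362,423,47.4),rl=P(64,480,61),rr=P(666,480,61),tcp=t).items(): print(n,R@(p[:2]-h[:2]))
```

```text
[ 602.22 -198.54   61.  ]
c42 [-4.77  0.39]
c47 [-4.42  0.4 ]
rl [-9.48 33.35]
rr [ -9.63 -33.12]
tcp [-76.55   0.6 ]
```

```bash
python3 -m creep '[[0,0,0,4.8,0,0,1],[0,0,0,0,0,1.5,1],[0,0,0,0,0,0,1],[0,0,0,0,0,0,1]]'
python3 - <<'E'
from h import *
np.set_printoptions(precision=2,suppress=True)
plan([530.6,-205.7,229],0.112)
f=grab_frame('wrist');save(f,'w9.png',(180,0,400,160),3.6)
E
```

```text
clock: 9.7
eef_pos: [530.7, -206.0, 228.8]
tcp_rot: [-3.141, 0.002, 0.111]
contact_force: [0.4, 0.1, -1.3]
opening: 0.135
now [ 530.7 -206.   228.8] [-3.14  0.    0.11] t 9.7 F [ 0.4  0.1 -1.3] op 0.135
rot [-0.  0. -0.] shift now-axes [-0.1 -0.3 -0.2] after-rot axes [-0.1 -0.3 -0.2]
```

View pics/w9.png

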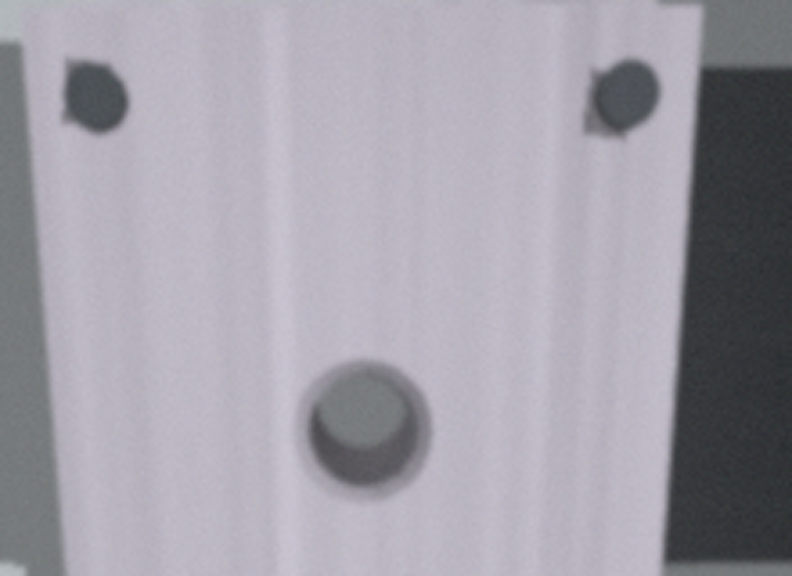

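```bash
python3 -m creep '[[0,0,0,0,0,0.8,1],[0,0,0,0,0,0,1],[0,0,0,0,0,0,0.8],[0,0,0,0,0,0,0.6],[0,0,0,0,0,0,0],[0,0,0,0,0,0,0],[0,0,0,0,0,0,0],[0,0,0,0,0,0,0],[0,0,0,0,0,0,0],[0,0,0,0,0,0,0]]'
python3 - <<'E'
from h import *
np.set_printoptions(precision=2,suppress=True)
plan([530.6,-205.7,229],0.112)
f=grab_frame('wrist');save(f,'w10.png',(180,0,400,160),3.6);save(f,'w10f.png')
E
```

```text
clock: 10.58
eef_pos: [530.8, -206.2, 228.4]
tcp_rot: [-3.141, 0.001, 0.111]
contact_force: [-0.3, -0.4, -1.0]
opening: 0.995
now [ 530.8 -206.2  228.4] [-3.14  0.    0.11] t 10.58 F [-0.3 -0.4 -1. ] op 0.995
rot [-0.  0. -0.] shift now-axes [-0.1 -0.5 -0.5] after-rot axes [-0.1 -0.5 -0.6]
```

View pics/w10.png

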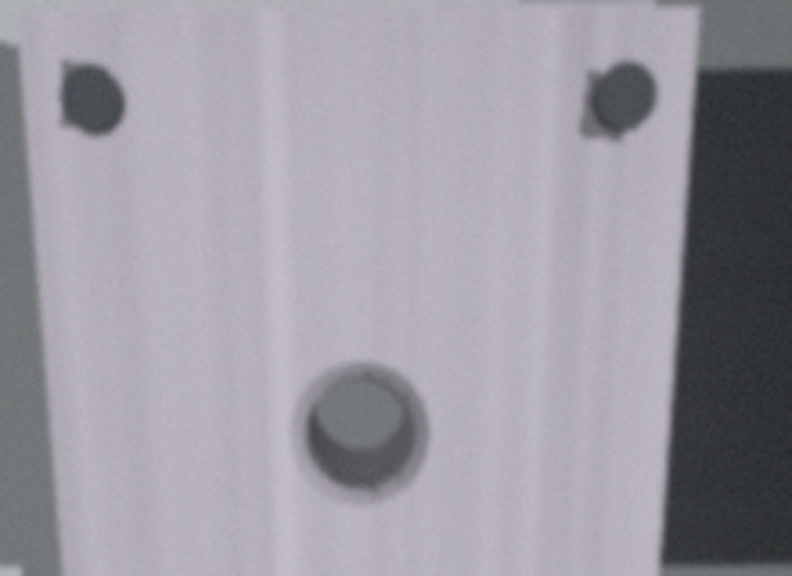

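View pics/w10f.png

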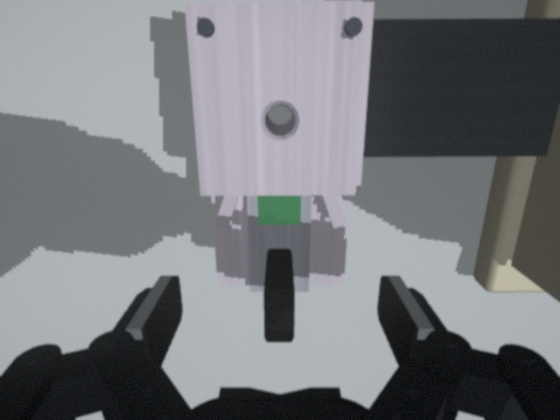

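```bash
python3 -m creep '[[0,0,0,0,0,-6,0],[0,0,0,0,0,-20,0],[0,0,0,0,0,-30,0],[0,0,0,0,0,-35,0],[0,0,0.11,0,0,-20,0],[0,0,0.11,0,0,0,0],[0,0,0.11,0,0,0,0],[0,0,0.1,0,0,0,0],[0,0,0,0,0,0,0]]'
python3 - <<'E'
from h import *
plan([616,189,330],-0.324)
f=grab_frame('top');save(f,'t11.png',(380,180,480,280),6)
E
```

```text
clock: 11.38
eef_pos: [530.6, -206.1, 348.6]
tcp_rot: [3.141, 0.0, -0.338]
contact_force: [0.4, 0.1, 0.3]
opening: 1.001
now [ 530.6 -206.1  348.6] [ 3.141  0.    -0.338] t 11.38 F [0.4 0.1 0.3] op 1.001
rot [ 0.     0.    -0.014] shift now-axes [ -50.5 -401.    18.5] after-rot axes [ -44.8 -401.7   18.6]
```

View pics/t11.png

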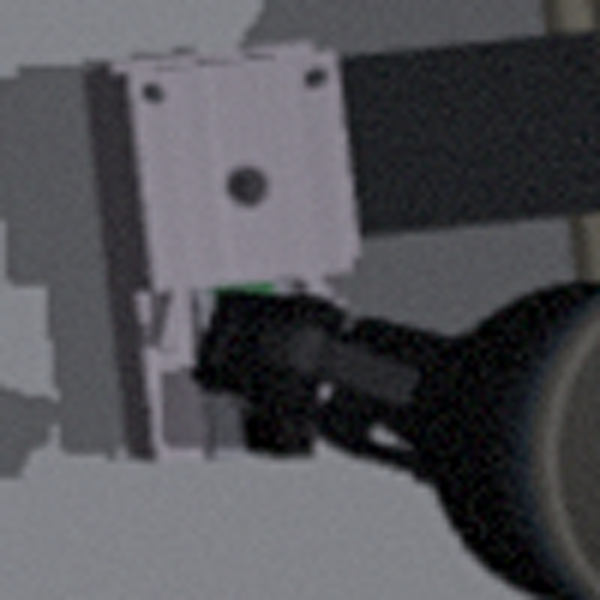

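```bash
python3 -m creep '[[0,0,-0.014,-4,-35,0,0],[0,0,0,-4.5,-40,0,0],[0,0,0,-4.5,-40,0,0],[0,0,0,-4.5,-40,0,0],[0,0,0,-4.5,-40,0,0],[0,0,0,-4.5,-40,0,0],[0,0,0,-4.5,-40,0,0],[0,0,0,-4.5,-40,0,0],[0,0,0,-4.5,-35,0,0],[0,0,0,0,0,0,0]]'
python3 - <<'E'
from h import *
plan([616,189,330],-0.324)
E
```

```text
clock: 12.27
eef_pos: [599.2, 151.7, 348.4]
tcp_rot: [3.141, -0.001, -0.283]
contact_force: [-0.1, 1.1, 0.1]
opening: 0.997
now [599.2 151.7 348.4] [ 3.141e+00 -1.000e-03 -2.830e-01] t 12.27 F [-0.1  1.1  0.1] op 0.997
rot [ 0.001 -0.001  0.041] shift now-axes [  5.7 -40.5  18.4] after-rot axes [  4.1 -40.7  18.4]
```

```bash
python3 -m creep '[[0,0,0.041,4,-38,18,0],[0,0,0,0,0,0,0],[0,0,0,0,0,0,0],[0,0,0,0,0,0,0]]'
python3 - <<'E'
from h import *
import pickle
plan([616,189,330],-0.324)
f=grab_frame('wrist');save(f,'w12.png');pickle.dump(f,open('w12.pkl','wb'))
E
```

```text
clock: 12.6
eef_pos: [611.7, 186.6, 330.8]
tcp_rot: [3.139, 0.001, -0.306]
contact_force: [-0.8, -0.4, 1.4]
opening: 1.002
now [611.7 186.6 330.8] [ 3.139e+00  1.000e-03 -3.060e-01] t 12.6 F [-0.8 -0.4  1.4] op 1.002
rot [0.002 0.001 0.018] shift now-axes [ 3.4 -3.6  0.8] after-rot axes [ 3.3 -3.7  0.8]
```

View pics/w12.png

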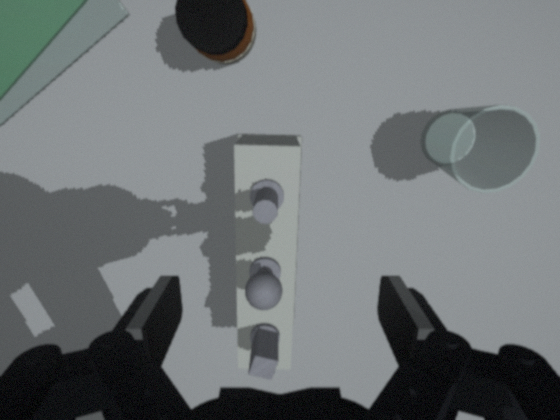

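Run:
```python
from h import *
import pickle
f=pickle.load(open('w12.pkl','rb'));save(f,'w12z.png',(230,160,310,240),7)
```

```text
(no output)
```

View pics/w12z.png

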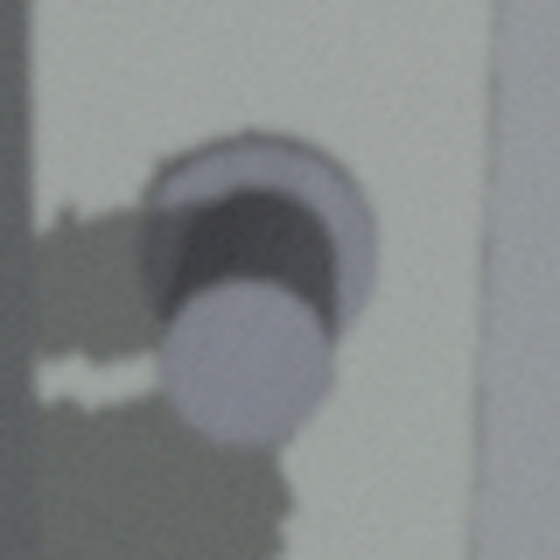

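Run:
```python
from h import *
import pickle
np.set_printoptions(precision=2,suppress=True)
f=pickle.load(open('w12.pkl','rb'));t,s=pickle.load(open("f0.pkl","rb"))
a=(246+.5)/7-.5+230;b=(363+.5)/7-.5+160
tu,tv=(193+.5)/4.5-.5+170,(103+.5)/4.2-.5+170
su,sv=(449+.5)/3-.5+180,(330+.5)/3-.5+140
print(tri([(f,a,b),(t,tu,tv)]),tri([(f,a,b),(t,tu,tv),(s,su,sv)]))
print(onz(f,a,b,101),onz(f,(261.5)/7-.5+230,(246.5)/7-.5+160,69))
plan([625,190,330],-0.31)
```

```text
(array([626.45, 189.92, 100.82]), [np.float64(1.1687766797902894), np.float64(1.1687766797903025)]) (array([626.53, 190.04,  99.24]), [np.float64(1.4043402280105515), np.float64(1.0504940618701302), np.float64(0.5687977643079942)])
[626.43 191.07 101.  ] [627.47 190.42  69.  ]
now [611.7 186.1 331. ] [ 3.14  0.   -0.31] t 12.65 F [ 0.5 -0.3 -0.4] op 0.997
rot [0. 0. 0.] shift now-axes [11.5 -7.7  1. ] after-rot axes [11.5 -7.8  1. ]
```

```bash
python3 -m creep '[[0,0,0,12,-9,5,0],[0,0,0,4,0,10,0],[0,0,0,0,0,15,0],[0,0,0,0,0,10,0],[0,0,0,0,0,0,0],[0,0,0,0,0,0,0]]'
python3 - <<'E'
from h import *
plan([626.6,190.7,247],-0.31)
E
```

```text
clock: 13.15
eef_pos: [629.2, 184.0, 290.0]
tcp_rot: [3.139, 0.001, -0.306]
contact_force: [0.1, 0.4, 0.9]
opening: 0.999
now [629.2 184.  290. ] [ 3.139e+00  1.000e-03 -3.060e-01] t 13.15 F [0.1 0.4 0.9] op 0.999
rot [0.003 0.001 0.004] shift now-axes [-4.5 -5.7 43. ] after-rot axes [-4.6 -5.6 43. ]
```

```bash
python3 -m creep '[[0.003,0.001,0,-4.5,-5.6,8,0],[0,0,0,0,0,12,0],[0,0,0,0,0,8,0],[0,0,0,0,0,0,0],[0,0,0,0,0,0,0]]'
python3 - <<'E'
from h import *
plan([626.6,190.7,247],-0.31)
E
```

```text
clock: 13.57
eef_pos: [625.8, 190.6, 260.2]
tcp_rot: [-3.141, -0.001, -0.306]
contact_force: [0.5, -0.2, 0.3]
opening: 1.001
now [625.8 190.6 260.2] [-3.141e+00 -1.000e-03 -3.060e-01] t 13.57 F [ 0.5 -0.2  0.3] op 1.001
rot [-0.001 -0.001  0.004] shift now-axes [ 0.7 -0.3 13.2] after-rot axes [ 0.7 -0.3 13.2]
```

```bash
python3 -m creep '[[0,0,0,0.7,-0.3,7,0],[0,0,0,0,0,6,0],[0,0,0,0,0,0,0],[0,0,0,0,0,0,0.5],[0,0,0,0,0,0,0.6]]' 40
python3 - <<'E'
from h import *
plan([626.6,190.7,247],-0.31)
f=grab_frame('wrist');save(f,'w13.png')
E
```

```text
clock: 13.98
eef_pos: [626.9, 191.0, 246.0]
tcp_rot: [-3.141, -0.001, -0.306]
contact_force: [0.2, -0.6, 0.2]
opening: 0.751
now [626.9 191.  246. ] [-3.141e+00 -1.000e-03 -3.060e-01] t 13.98 F [ 0.2 -0.6  0.2] op 0.751
rot [-0.001 -0.001  0.004] shift now-axes [-0.2  0.3 -1. ] after-rot axes [-0.2  0.3 -1. ]
```

View pics/w13.png

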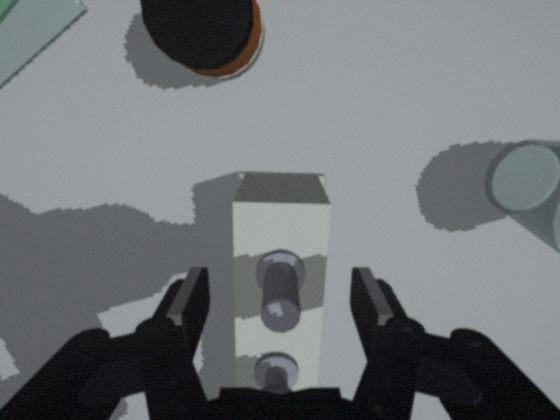

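Pin head at (281, 312) sits midway between the fingers (208 and 352). Closing.

```bash
python3 -m creep '[[0,0,0,0,0,-1,0.8],[0,0,0,0,0,0,1],[0,0,0,0,0,0,1],[0,0,0,0,0,0,1],[0,0,0,0,0,0,1],[0,0,0,0,0,0,1]]' 40
python3 - <<'E'
from h import *
plan([626.6,190.7,247],-0.31)
f=grab_frame('wrist');save(f,'w14.png')
E
```

```text
clock: 14.53
eef_pos: [627.3, 191.0, 248.3]
tcp_rot: [-3.14, -0.003, -0.306]
contact_force: [0.6, 0.2, -0.7]
opening: 0.174
now [627.3 191.  248.3] [-3.14e+00 -3.00e-03 -3.06e-01] t 14.53 F [ 0.6  0.2 -0.7] op 0.174
rot [-0.002 -0.003  0.004] shift now-axes [-0.6  0.5  1.3] after-rot axes [-0.6  0.5  1.3]
```

View pics/w14.png

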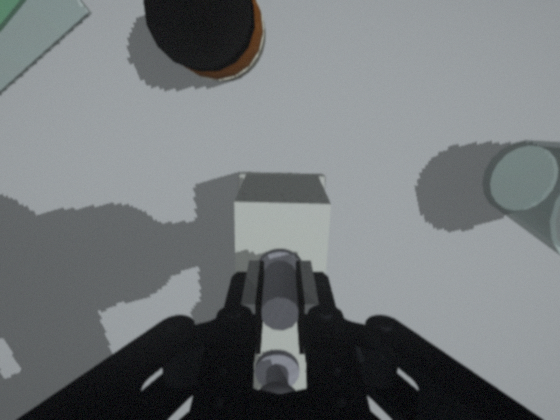

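```bash
python3 -m creep '[[0,0,0,0,0,-8,1],[0,0,0,0,0,-15,1],[0,0,0,0,0,-22,1],[0,0,0,0,0,-30,1],[0,0,0,0,0,-25,1],[0,0,0,0,0,-5,1],[0,0,0,0,0,0,1]]' 60
python3 - <<'E'
from h import *
plan([585,-201,345],0.112)
f=grab_frame('wrist');save(f,'w15.png')
f=grab_frame('scene');save(f,'s15.png')
E
```

```text
clock: 15.17
eef_pos: [626.4, 190.7, 358.4]
tcp_rot: [-3.142, -0.0, -0.306]
contact_force: [0.8, -0.4, -1.7]
opening: 0.164
now [626.4 190.7 358.4] [-3.142 -0.    -0.306] t 15.17 F [ 0.8 -0.4 -1.7] op 0.164
rot [ 0.    -0.    -0.418] shift now-axes [ 78.5 386.   13.4] after-rot axes [-85.  384.6  13.4]
```

View pics/w15.png

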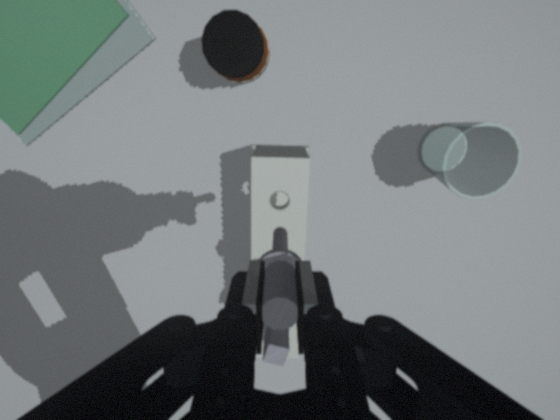

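View pics/s15.png

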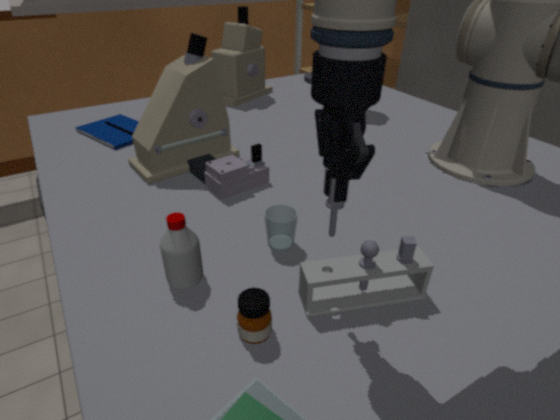

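```bash
python3 -m creep '[[0,0,-0.1,0,0,0,1],[0,0,-0.1,0,0,0,1],[0,0,-0.1,0,0,0,1],[0,0,-0.1,0,0,0,1],[0,0,0,-8.5,30,0,1],[0,0,0,-8.5,38,0,1],[0,0,0,-8.5,38,0,1],[0,0,0,-8.5,38,0,1],[0,0,0,-8.5,38,0,1],[0,0,0,-8.5,38,0,1]]'
python3 - <<'E'
from h import *
plan([585,-201,345],0.112)
E
```

```text
clock: 16.1
eef_pos: [595.1, -34.7, 338.3]
tcp_rot: [-3.141, 0.026, 0.126]
contact_force: [1.1, -0.4, -0.9]
opening: 0.162
now [595.1 -34.7 338.3] [-3.141  0.026  0.126] t 16.1 F [ 1.1 -0.4 -0.9] op 0.162
rot [-0.001  0.026  0.014] shift now-axes [-31.1 163.7  -6.1] after-rot axes [-28.7 164.1  -6.7]
```

```bash
python3 -m creep '[[0,0.026,0.014,-7,38,-3,1],[0,0,0,-7,38,-3,1],[0,0,0,-7,36,-2,1],[0,0,0,-5,25,0,1],[0,0,0,0,8,0,1],[0,0,0,0,0,0,1],[0,0,0,0,0,0,1]]'
python3 - <<'E'
from h import *
plan([585,-201,345],0.112)
f=grab_frame('wrist');save(f,'w16.png')
E
```

```text
clock: 16.68
eef_pos: [579.1, -195.0, 334.0]
tcp_rot: [-3.136, 0.016, 0.104]
contact_force: [0.9, 1.4, -0.1]
opening: 0.166
now [ 579.1 -195.   334. ] [-3.136  0.016  0.104] t 16.68 F [ 0.9  1.4 -0.1] op 0.166
rot [-0.006  0.016 -0.008] shift now-axes [  5.    6.5 -11.1] after-rot axes [  5.2   6.6 -11. ]
```

View pics/w16.png

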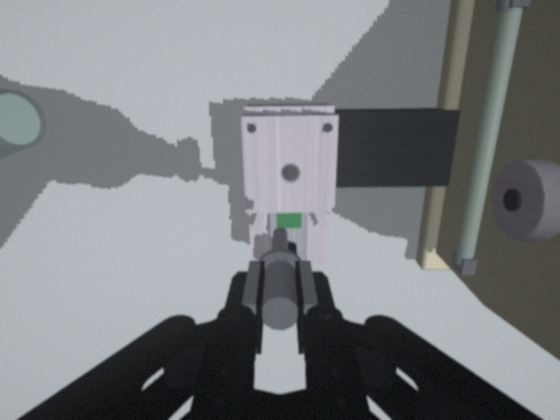

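```bash
python3 -m creep '[[-0.006,0.016,-0.008,5,4,0,1],[0,0,0,0,0,0,1],[0,0,0,0,0,0,1],[0,0,0,0,0,0,1]]'
python3 - <<'E'
from h import *
import pickle
plan([602.3,-198.7,310],0.112)
f=grab_frame('wrist');save(f,'w17.png',(220,90,360,250),4);pickle.dump(f,open('w17.pkl','wb'))
E
```

```text
clock: 17.07
eef_pos: [585.9, -193.4, 332.6]
tcp_rot: [-3.141, 0.0, 0.118]
contact_force: [-0.6, -0.4, -1.5]
opening: 0.162
now [ 585.9 -193.4  332.6] [-3.141  0.     0.118] t 17.07 F [-0.6 -0.4 -1.5] op 0.162
rot [-0.001  0.     0.006] shift now-axes [15.7  7.3 22.6] after-rot axes [15.7  7.1 22.6]
```

View pics/w17.png

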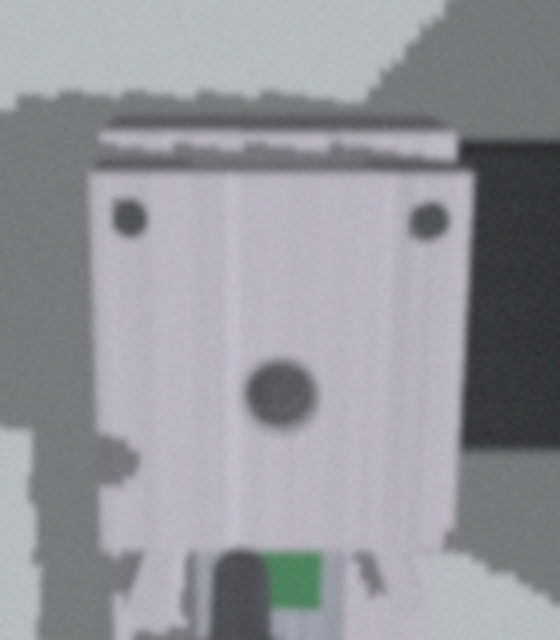

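Run:
```python
from h import *
import pickle
np.set_printoptions(precision=2,suppress=True)
f=pickle.load(open('w17.pkl','rb'))
P=lambda u,v,z: onz(f,(u+.5)/4-.5+220,(v+.5)/4-.5+90,z)
y=.112;R=np.array([[np.cos(y),np.sin(y)],[-np.sin(y),np.cos(y)]])
h=P(282,394,61);print("hole",h)
t=np.array([585.9,-193.4,332.6]);tip=P(241,560,99.3);print("tip",tip, "tip-tcp stage",R@(tip-t)[:2],"hole-tcp",R@(h-t)[:2],"hole-tip",R@(h-tip)[:2])
# edge check: shank at v=600
```

```text
hole [ 602.79 -198.85   61.  ]
tip [ 585.25 -193.37   99.3 ] tip-tcp stage [-0.64  0.1 ] hole-tcp [16.17 -7.3 ] hole-tip [16.81 -7.4 ]
```

```bash
python3 -m creep '[[0,0,0.006,16.4,7.4,0,1],[0,0,0,0,0,12,1],[0,0,0,0,0,8,1],[0,0,0,0,0,0,1],[0,0,0,0,0,0,1],[0,0,0,0,0,0,1]]'
python3 - <<'E'
from h import *
import pickle
plan([602.5,-198.75,305],0.112)
f=grab_frame('wrist');save(f,'w18.png',(200,90,360,240),4.5);pickle.dump(f,open('w18.pkl','wb'))
E
```

```text
clock: 17.62
eef_pos: [602.6, -196.3, 311.1]
tcp_rot: [-3.14, 0.002, 0.115]
contact_force: [0.2, 0.5, -0.5]
opening: 0.167
now [ 602.6 -196.3  311.1] [-3.14e+00  2.00e-03  1.15e-01] t 17.62 F [ 0.2  0.5 -0.5] op 0.167
rot [-0.002  0.002  0.003] shift now-axes [-0.4  2.4  6.1] after-rot axes [-0.4  2.4  6.1]
```

View pics/w18.png

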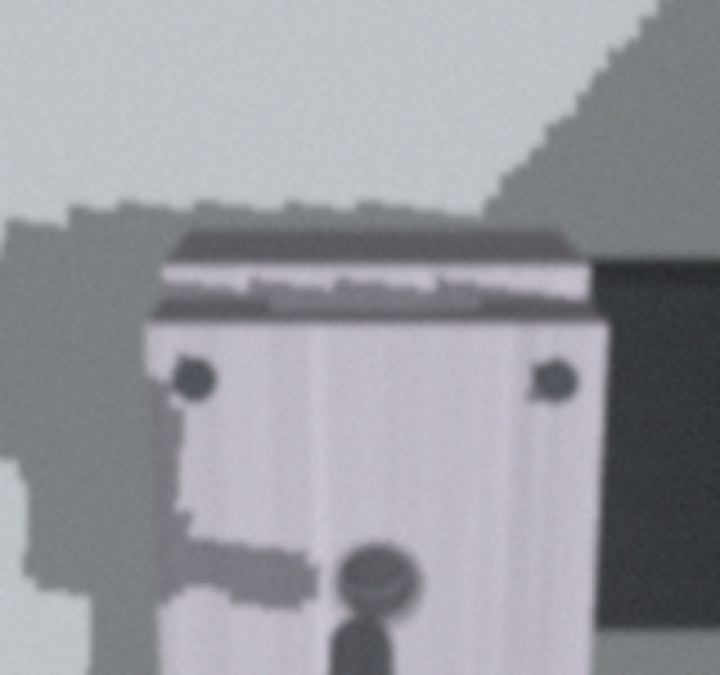

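Run:
```python
from h import *
import pickle
np.set_printoptions(precision=2,suppress=True)
f=pickle.load(open('w18.pkl','rb'))
P=lambda u,v,z: onz(f,(u+.5)/4.5-.5+200,(v+.5)/4.5-.5+90,z)
y=.112;R=np.array([[np.cos(y),np.sin(y)],[-np.sin(y),np.cos(y)]])
h=P(379,581,61);print("hole",h)
t=np.array([602.6,-196.3,311.1])
for v in (625,635): 
  tip=P(361,v,311.1-233.3);print("tip-tcp stage",R@(tip-t)[:2],"hole-tcp",R@(h-t)[:2],"hole-tip",R@(h-tip)[:2])
```

```text
hole [ 603.   -198.68   61.  ]
tip-tcp stage [-0.2   0.32] hole-tcp [ 0.13 -2.41] hole-tip [ 0.33 -2.73]
tip-tcp stage [-1.72  0.32] hole-tcp [ 0.13 -2.41] hole-tip [ 1.85 -2.73]
```

```bash
python3 -m creep '[[-0.002,0.002,0.003,0.4,2.6,4,1],[0,0,0,0,0,3,1],[0,0,0,0,0,0,1],[0,0,0,0,0,0,1]]'
python3 - <<'E'
from h import *
import pickle
plan([602.9,-198.75,300],0.112)
f=grab_frame('wrist');save(f,'w19.png',(200,140,360,260),5);pickle.dump(f,open('w19.pkl','wb'))
f=grab_frame('scene');save(f,'s19.png',(180,110,320,220),5.5)
E
```

```text
clock: 18.0
eef_pos: [603.0, -199.2, 304.4]
tcp_rot: [3.141, -0.002, 0.112]
contact_force: [1.3, 0.8, -0.9]
opening: 0.17
now [ 603.  -199.2  304.4] [ 3.141e+00 -2.000e-03  1.120e-01] t 18.0 F [ 1.3  0.8 -0.9] op 0.17
rot [ 0.001 -0.002 -0.   ] shift now-axes [-0.1 -0.5  4.4] after-rot axes [-0.1 -0.5  4.4]
```

View pics/w19.png

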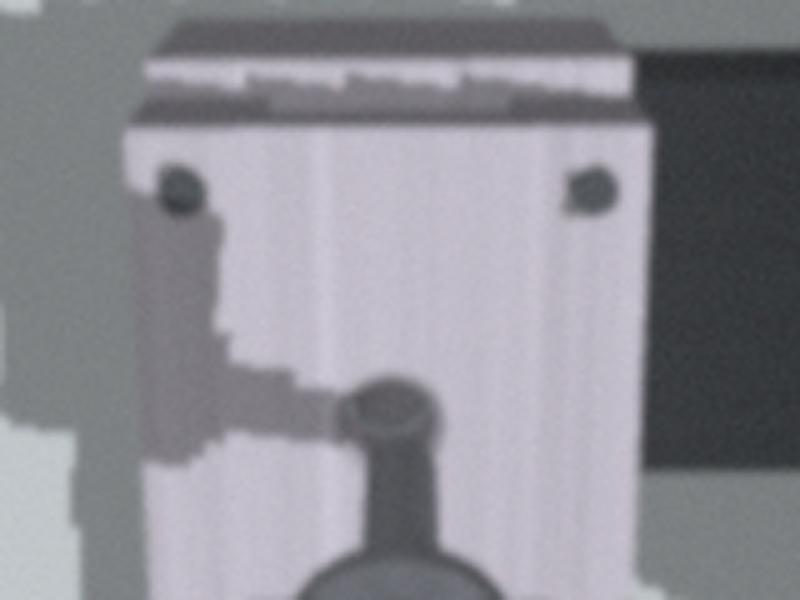

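View pics/s19.png

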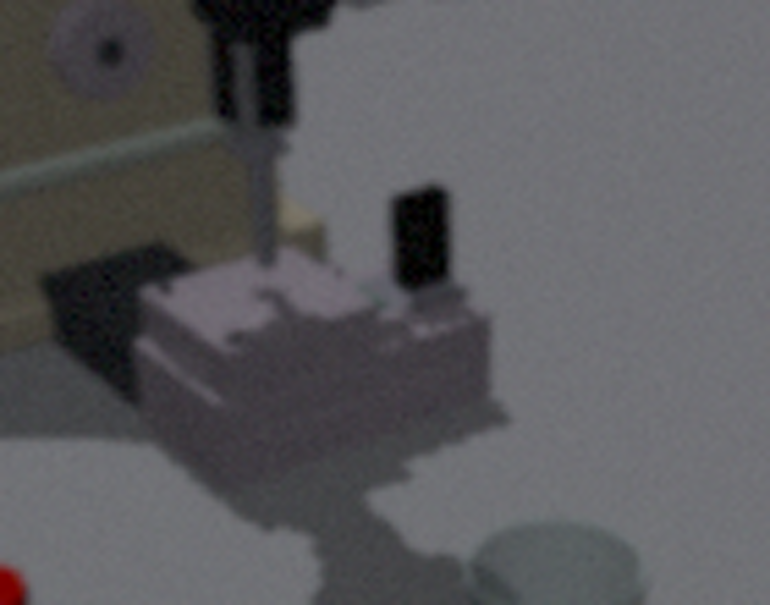

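```bash
python3 -m creep '[[0,-0.002,0,0,-0.7,0,1],[0,0,0,0,0,3,1],[0,0,0,0,0,3,1],[0,0,0,0,0,0,1],[0,0,0,0,0,0,1]]'
python3 - <<'E'
from h import *
import pickle
plan([602.9,-198.75,300],0.112)
f=grab_frame('wrist');save(f,'w20.png',(200,140,360,260),5);pickle.dump(f,open('w20.pkl','wb'))
E
```

```text
clock: 18.52
eef_pos: [603.1, -198.4, 298.3]
tcp_rot: [3.14, -0.0, 0.112]
contact_force: [-0.2, 0.1, -0.7]
opening: 0.167
now [ 603.1 -198.4  298.3] [ 3.14  -0.     0.112] t 18.52 F [-0.2  0.1 -0.7] op 0.167
rot [ 0.001 -0.    -0.   ] shift now-axes [-0.2  0.3 -1.7] after-rot axes [-0.2  0.3 -1.7]
```

View pics/w20.png

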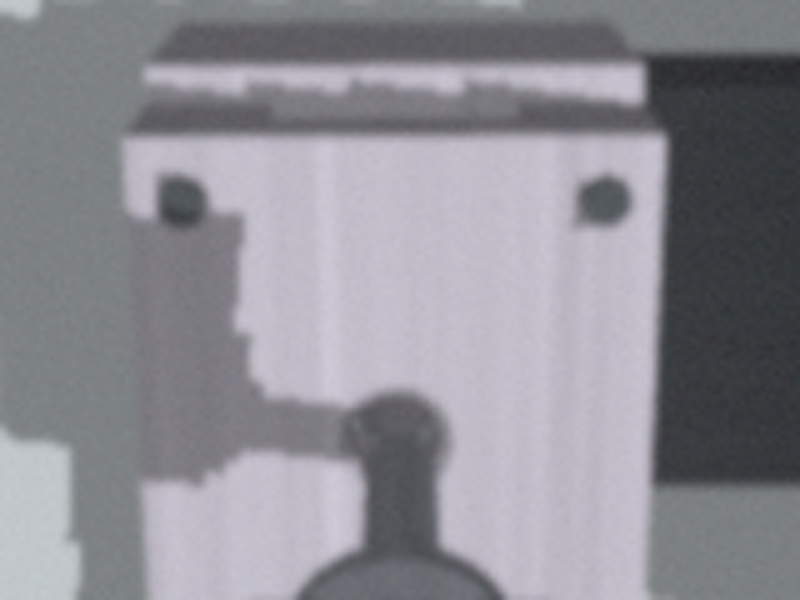

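```bash
python3 -m creep '[[0,0,0,-0.2,-0.2,3,1],[0,0,0,0,0,4,1],[0,0,0,0,0,4,1],[0,0,0,0,0,0,1],[0,0,0,0,0,0,1]]'
python3 - <<'E'
from h import *
import pickle
plan([602.9,-198.6,245],0.112)
f=grab_frame('wrist');save(f,'w21.png',(200,140,360,260),5);pickle.dump(f,open('w20.pkl','wb'))
E
```

```text
clock: 18.98
eef_pos: [602.8, -198.2, 285.9]
tcp_rot: [3.141, 0.0, 0.112]
contact_force: [0.1, 0.4, 0.1]
opening: 0.165
now [ 602.8 -198.2  285.9] [3.141 0.    0.112] t 18.98 F [0.1 0.4 0.1] op 0.165
rot [ 0.001  0.    -0.   ] shift now-axes [ 0.1  0.4 40.9] after-rot axes [ 0.1  0.5 40.9]
```

View pics/w21.png

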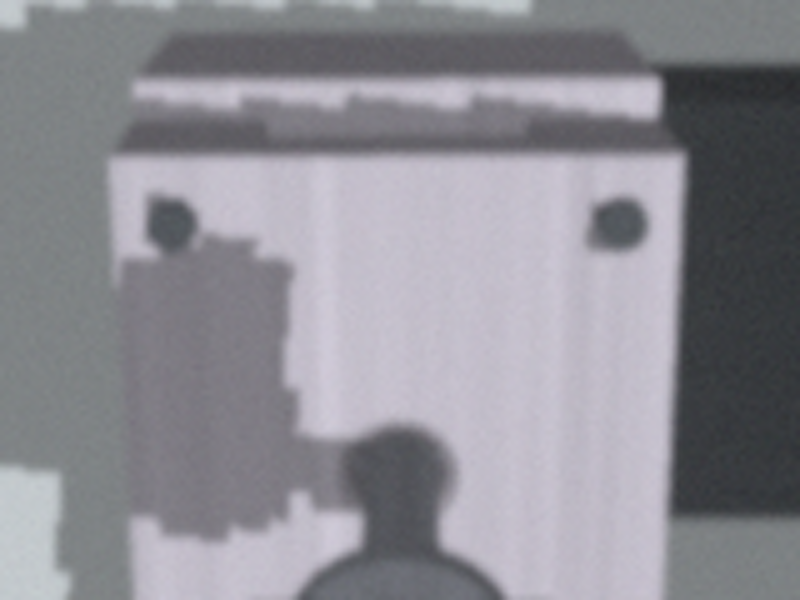

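```bash
python3 -m creep '[[0,0,0,0,0.2,4,1],[0,0,0,0,0,4,1],[0,0,0,0,0,4,1],[0,0,0,0,0,0,1]]'
python3 - <<'E'
from h import *
plan([602.9,-198.6,245],0.112)
E
```

```text
clock: 19.37
eef_pos: [602.8, -198.4, 272.9]
tcp_rot: [3.14, -0.0, 0.112]
contact_force: [0.1, -0.4, 0.1]
opening: 0.166
now [ 602.8 -198.4  272.9] [ 3.14  -0.     0.112] t 19.37 F [ 0.1 -0.4  0.1] op 0.166
rot [ 0.001 -0.    -0.   ] shift now-axes [ 0.1  0.1 27.9] after-rot axes [ 0.1  0.2 27.9]
```

Tip at about 39.6 mm, past the blade, and no contact force. Continuing.

```bash
python3 -m creep '[[0,0,0,0,0,5,1],[0,0,0,0,0,5,1],[0,0,0,0,0,5,1],[0,0,0,0,0,5,1],[0,0,0,0,0,0,1],[0,0,0,0,0,0,1]]'
python3 - <<'E'
from h import *
plan([602.9,-198.6,244.3],0.112)
f=grab_frame('scene');save(f,'s22.png',(180,110,320,220),5.5)
E
```

```text
clock: 19.87
eef_pos: [602.7, -198.4, 250.0]
tcp_rot: [3.141, 0.001, 0.112]
contact_force: [-0.2, 0.3, 0.3]
opening: 0.161
now [ 602.7 -198.4  250. ] [3.141e+00 1.000e-03 1.120e-01] t 19.87 F [-0.2  0.3  0.3] op 0.161
rot [ 0.001  0.001 -0.   ] shift now-axes [0.2 0.2 5.7] after-rot axes [0.2 0.2 5.7]
```

View pics/s22.png

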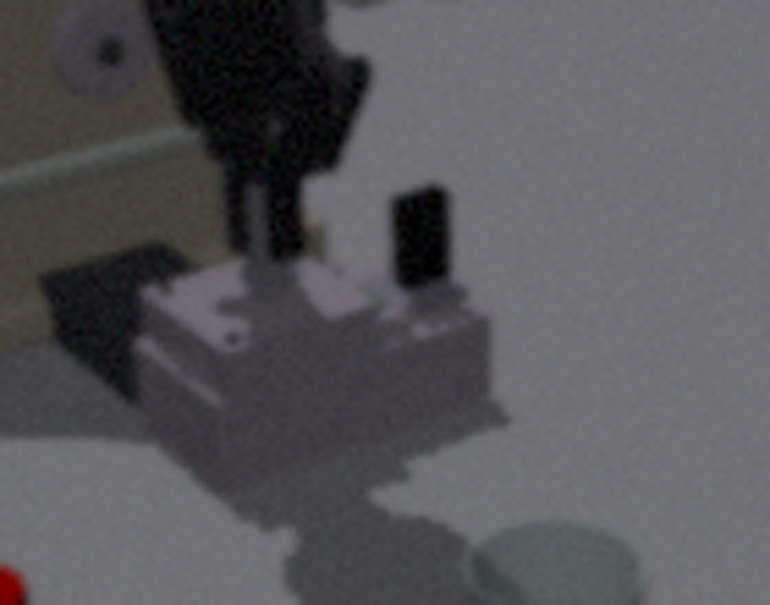

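```bash
python3 -m creep '[[0,0,0,0,0,3,1],[0,0,0,0,0,2,1],[0,0,0,0,0,1,1],[0,0,0,0,0,0.5,1],[0,0,0,0,0,0,1]]'
python3 - <<'E'
from h import *
plan([602.9,-198.6,244.3],0.112)
E
```

```text
clock: 20.33
eef_pos: [603.0, -198.5, 244.3]
tcp_rot: [3.14, -0.0, 0.112]
contact_force: [0.0, 0.7, -1.4]
opening: 0.167
now [ 603.  -198.5  244.3] [ 3.14  -0.     0.112] t 20.33 F [ 0.   0.7 -1.4] op 0.167
rot [ 0.001 -0.    -0.   ] shift now-axes [-0.1  0.1 -0. ] after-rot axes [-0.1  0.1 -0. ]
```

```bash
python3 -m creep '[[0,0,0,0,0,0,0.75],[0,0,0,0,0,0,0.6],[0,0,0,0,0,0,0],[0,0,0,0,0,0,0],[0,0,0,0,0,0,0],[0,0,0,0,0,0,0],[0,0,0,0,0,0,0]]'
python3 - <<'E'
from h import *
plan([602.9,-198.6,244.3],0.112)
f=grab_frame('wrist');save(f,'w23.png')
E
```

```text
clock: 20.92
eef_pos: [603.3, -198.7, 244.7]
tcp_rot: [3.14, -0.002, 0.112]
contact_force: [0.5, -0.1, -0.3]
opening: 0.999
now [ 603.3 -198.7  244.7] [ 3.14e+00 -2.00e-03  1.12e-01] t 20.92 F [ 0.5 -0.1 -0.3] op 0.999
rot [ 0.002 -0.002 -0.   ] shift now-axes [-0.4 -0.1  0.4] after-rot axes [-0.4 -0.1  0.4]
```

View pics/w23.png

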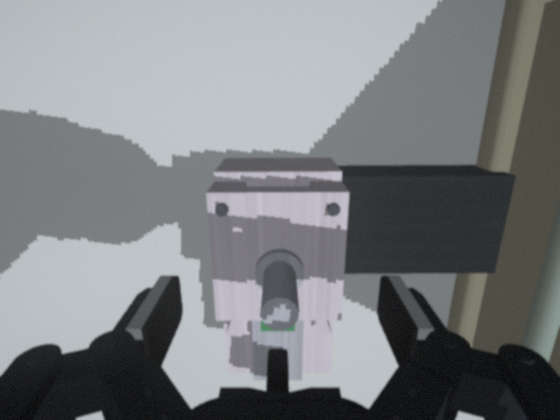

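```bash
python3 -m creep '[[0,0,0,0,0,-6,0],[0,0,0,0,0,-15,0],[0,0,0,0,0,-25,0],[0,0,0,0,0,-30,0],[0,0,0,0,0,-30,0],[0,0,0,-30,0,0,0],[0,0,0,-30,0,0,0],[0,0,0,0,0,0,0],[0,0,0,0,0,0,0]]'
python3 - <<'E'
from h import *
plan([602.9,-198.6,244.3],0.112)
f=grab_frame('wrist');save(f,'w24.png')
f=grab_frame('scene');save(f,'s24.png',(150,100,450,325),2.6)
f=grab_frame('top');save(f,'t24.png',(170,90,480,280),2.5)
E
```

```text
clock: 21.72
eef_pos: [542.1, -205.1, 358.8]
tcp_rot: [3.139, -0.003, 0.113]
contact_force: [0.4, 0.2, 0.4]
opening: 1.0
now [ 542.1 -205.1  358.8] [ 3.139e+00 -3.000e-03  1.130e-01] t 21.72 F [0.4 0.2 0.4] op 1.0
rot [ 0.003 -0.003  0.001] shift now-axes [6.080e+01 1.000e-01 1.147e+02] after-rot axes [ 61.2   0.4 114.5]
```

View pics/w24.png

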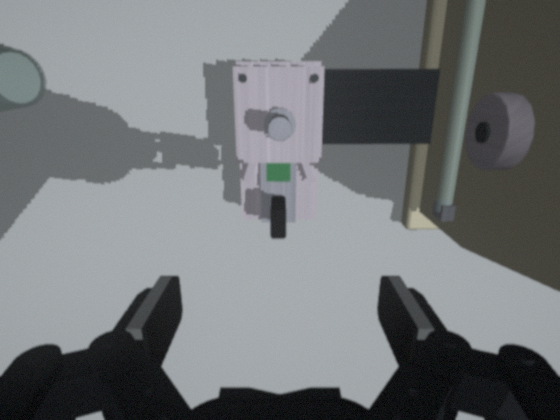

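View pics/s24.png

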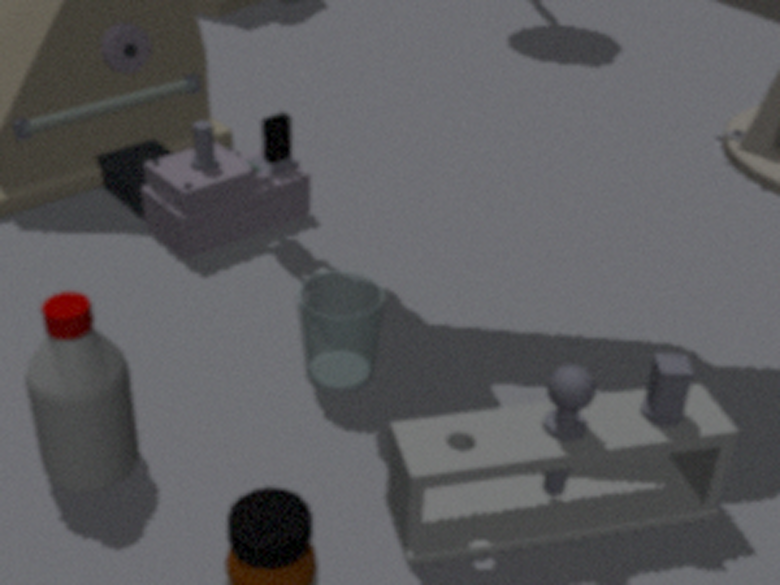

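View pics/t24.png

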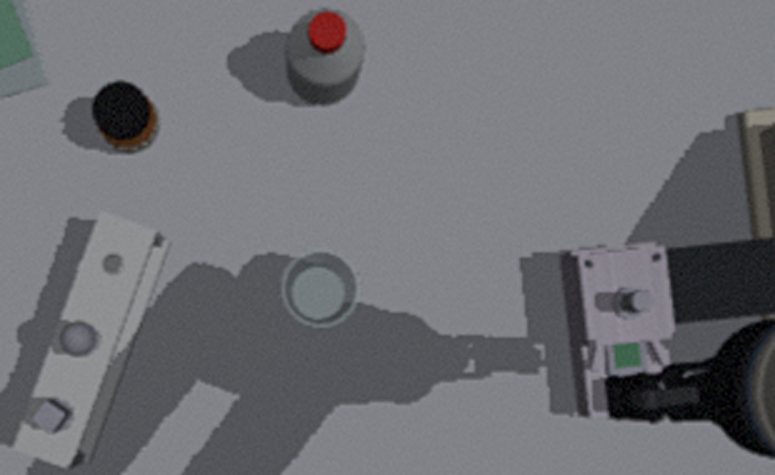

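Run:
```python
from h import *
f=grab_frame('wrist');save(f,'w25.png',(225,50,335,245),3)
s=grab_frame('scene');save(s,'s25.png',(200,130,270,200),8)
np.set_printoptions(precision=1,suppress=True)
print("expect head top w",(proj(f,[602.7,-198.7,97])-[225,50]+.5)*3,"s",(proj(s,[602.7,-198.7,97])-[200,130]+.5)*8,"collar low s",(proj(s,[602.7,-198.7,61])-[200,130]+.5)*8)
```

```text
expect head top w [164.6 237.8] s [228.1 140.5] collar low s [236.4 262.8]
```

View pics/w25.png

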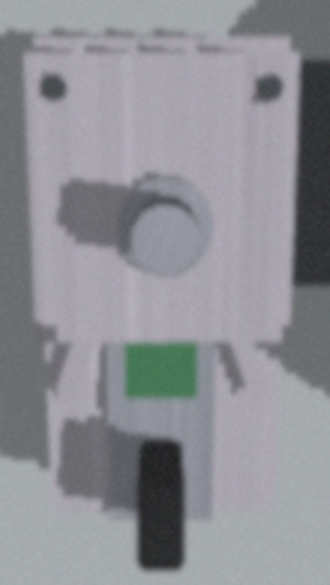

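View pics/s25.png

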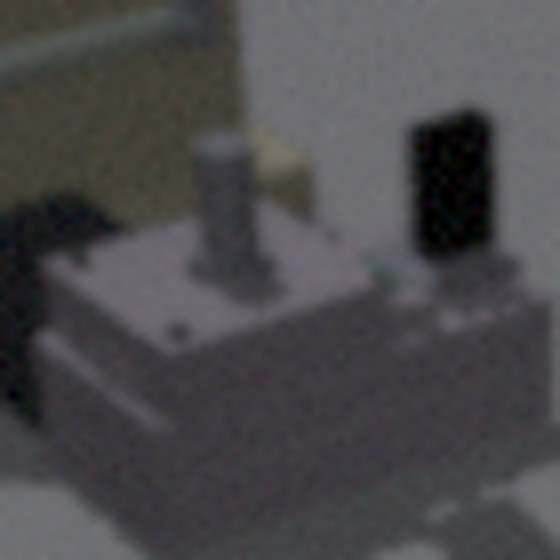

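```bash
python3 -c "
from rig import job
print(job.sign_off())"
```

```text
the job is handed in; nothing more can be done
None
```

I slid the carrier into the slot until its hole lay under the stage's hole, then let go. I then took the long slim pin from the rack, pushed it down through both holes and let go. I moved the arm clear and handed the job in at about 22 s of the 72 s. No verdict is reported, so the outcome rests on my own checks.

- **Pin:** in the last pictures it stands upright with its collar on the stage. Its head top was within about 1 px (about 1 mm) of where a seated pin's would be in both views. No notable contact force showed during insertion.
- **Carrier:** the two holes lined up to within about 0.5 mm, judged through the stage's hole before I let go, and looked the same just after.
- **Other objects:** the other two pins are still in the rack. The beaker, jar and bottle look unmoved, but I judged that by eye and did not measure it.
- **Disagreement:** the top camera gave the stage's yaw as 0.08–0.09 rad and the wrist camera about 0.11 rad. I used 0.112 rad, and the carrier went in without noticeable force.

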